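# Kit the photometer's lens stack, filter mount and cuvette carrier

### The arm

A 6-joint arm with a two-finger parallel gripper is mounted at the origin on the work surface. World frame = base frame: x ahead of the robot, y to its left, z up, the work surface at z = 0. Lengths are in m, angles in rad, forces in N, time in s.
With the tool pointing down it reaches from about 0.225 to 0.875 m from the base axis. Payload 3.4 kg.
Tool frame: the origin (TCP) lies at the very end of the fingers, on their centre line; the grasp point (between the pads) lies 19 mm behind it; z points along the fingers, y is the direction in which the jaws open and shut (so a half turn about z gives the same grasp; the last joint's range is limited). The gripper opens to 85 mm and grips with 20 to 120 N. Pads are 22 mm wide; open, the fingers measure 114 mm over their backs; the gripper's body (76 mm by 85 mm) begins 54 mm behind the grasp point. The pads swing forward as they close: fully open they stand 13 mm farther back than shut.
Start: joints at [1.14, 0.276, 1.505, -0, 1.361, -0.121], TCP at [0.175, 0.548, 0.231] pointing down, gripper open.
Joint ranges: [-2.89, 2.89], [-0.75, 2.08], [0.22, 2.7], [-1.18, 4.32], [0.11, 2.71], [-2.7, 2.7]. Speed limits (rad/s): [2.57, 2.57, 3.14, 3.14, 3.14, 3.14].

### API

Orientations are given as a unit quaternion [w, x, y, z].
In Python, from rig import telemetry, optics, order gives the robot as it stands.
- The arm moves only by the shell command python3 -m creep 'ROWS' [FORCE]. ROWS is a JSON object of lists of equal length, an entry for each row: "slide": the shift along the world's x, y, z normalised to -1 to 1, where 1 is 0.15 m, a list of three; "twist": the turn, a rotation vector about the world's x, y, z normalised to -1 to 1, where 1 is 360 degrees, a list of three; "fingers": the gripper's target within -1 to 1 (fully open at 1, half-way at 0, shut at -1). A call has 1 to 20 rows; each row is the pose to reach, as a shift and turn from the pose commanded when the call began, turning the shorter way round; what a row does not reach only later rows make up. A row lasts 1/10 s, in which the tool goes at most 50 mm and 8.59 degrees, less where a joint would pass 70% of its speed; a pose out of reach is approached as far as the arm can. A call with a number of a shift or a turn outside -1 to 1 is refused whole. A call with a gripper value outside its range is refused whole. The fingers move at their own pace and stop on an object; FORCE is the grip in N (left out, the last holds). Time passes only in rows, so rows that repeat a pose let the fingers close. It gives the time, the measured TCP pose, the force and the opening at its end, in the units of the state.
- telemetry.get_state(): the state, without advancing time (a new reading comes with each control period).
- optics.get_image(name): name is "scene" or "side" or "wrist"; returns a dict with "img" (480x640x3 uint8, blue, green, red), "depth" (480x640 float32, m along the optical axis (not along the pixel's ray), 0 where there is no reading), "fovy" (degrees; the focal length in pixels is half the picture's height over the tangent of half this angle, whatever the lens; pixels are square), "cx", "cy" (the principal point, pixels), "world_from_camera" (4x4, takes a point from camera to world coordinates). Camera axes: x right, y down, z forward; pixel columns grow to the right and rows downward; lengths in m; the calibration is good to about 2 mm. A picture is of the moment at which its call begins.
- order.sign_off(): hands the job in, once; it reports no verdict.
The state is a dict: "clock": time; "qpos": joint angles; "qd": joint speeds; "effort": joint torques, N m; "position": TCP position; "ee_rot": TCP orientation; "contact_force": force on the tool from outside, world axes, zero at the start; "moment": the same for the moment, N m; "width": finger opening in m.
Only numpy, scipy, OpenCV 4.12 (cv2) and the standard library are available. Lean on these libraries where they do the work, as an engineer would, in place of code of your own. Each camera call takes 0.05 s, during which the arm holds its last target.

### The job

Get the photometer parts ready for rebuilding: stack the lens cell between its four pins, first the spacer, then the lens blank (dome up), then the retaining ring (lugs up) on top, each lying flat. Put the square filter mount and the long cuvette carrier upright, each flat on the floor of the white tray of its own shape. Leave the brown bottle and the clear beaker where they stand, and let go of everything.

Things in the scene. Friction and masses are not known exactly. Their poses are not given: they have to be found in the camera images.
- spacer: Plain bare-aluminium tube ring, no lugs: outer diameter 50 mm, hole 40 mm, 14 mm high. Loose, standing flat on the bench. Origin: centre of its underside, z up.
- lens: Clear glass lens blank: disc of 50 mm diameter, cylindrical edge 12 mm high, with a low dome of 31 mm diameter on top (15 mm high in all). Loose, flat on the bench, dome up. Origin: centre of its flat underside, z up.
- retaining_ring: Dark steel ring: outer diameter 50 mm, hole 34 mm, 12 mm high, with two small raised lugs on its upper face, one at either side (along its x axis, 21 mm from the centre, standing 4.5 mm above the face). Loose, flat on the bench, lugs up. Origin: centre of its underside, z up.
- filter_mount: Black square block 48 x 48 mm, 26 mm high, a round amber window with a metal rim on its top face. Loose, window up. Origin: centre of its underside, x and y square to its sides, z up.
- cuvette_carrier: White long block 30 mm (x) by 90 mm (y), 28 mm high, with a row of four square wells along its top. Loose, wells up. Origin: centre of its underside, z up.
- lens_cell: Fixed round aluminium base, 84 mm diameter, 8 mm thick, with four 6 mm steel pins (tops 47 mm above the bench, cone tips from 41 mm up) 31 mm from the centre at 40, 140, 220, 320 degrees from its x axis: 3 mm play round a 50 mm disc. The wide gaps (41 mm) face its +y and -y: fingers closing along its y pass there. The stack stands on the base. Origin: centre of its underside, on the bench, z up.
- square_tray: Fixed white square tray, 72 x 72 mm outside, recess 62 x 62 mm with a dark floor 4 mm above the bench and a rim 8 mm above the bench. Origin: centre of its underside on the bench, x and y square to its sides, z up.
- long_tray: Fixed white long tray, 54 mm (x) by 116 mm (y) outside, recess 44 x 106 mm with a dark floor 4 mm above the bench and a rim 8 mm above the bench. Origin: centre of its underside on the bench, z up.
- bottle: Brown glass bottle with white cap, 48 mm diameter, 100 mm high, standing loose between the trays and cell; leave it alone. Origin: centre of its underside.
- beaker: Clear open beaker, 52 mm across the rim, 65 mm high, standing loose between the trays and cell; leave it alone. Origin: centre of its underside.
Not all that is in view belongs to the job. There is more than one size of the filter_mount; the job needs the smallest.

How it is judged:
On the way, in this order (a step that is already met when the one before it is completed fails the run):
1. The spacer lies flat on the base of the lens cell, between the pins (horizontal distance between spacer and lens_cell below 0.007 m and z of spacer in the frame of lens_cell between 0.005 and 0.011 m and angle between spacer's own z axis and vertical below 0.09 rad), for 0.2 s.
2. The lens blank lies flat on the spacer, between the pins (horizontal distance between lens and lens_cell below 0.007 m and z of lens in the frame of lens_cell between 0.019 and 0.025 m and angle between lens's own z axis and vertical below 0.09 rad), for 0.2 s.
3. The retaining ring lies flat on the lens blank, between the pins (horizontal distance between retaining_ring and lens_cell below 0.007 m and z of retaining_ring in the frame of lens_cell between 0.031 and 0.037 m and angle between retaining_ring's own z axis and vertical below 0.09 rad), for 0.2 s.
At the end, for the whole second after the job is handed in: Spacer, lens blank, ring stacked in that order on the cell base: each within 7 mm of its axis, 3 mm of its height. Filter mount in the square tray, carrier in the long one: within 11 mm of the middle along each side, on the floor. All flat within 5 degrees, released, at rest (all of step 1 and all of step 2 and all of step 3 and x of filter_mount in the frame of square_tray between -0.011 and 0.011 m and y of filter_mount in the frame of square_tray between -0.011 and 0.011 m and z of filter_mount in the frame of square_tray between 0.002 and 0.0065 m and angle between each of filter_mount, cuvette_carrier's own z axis and vertical below 0.09 rad and x of cuvette_carrier in the frame of long_tray between -0.011 and 0.011 m and y of cuvette_carrier in the frame of long_tray between -0.011 and 0.011 m and z of cuvette_carrier in the frame of long_tray between 0.002 and 0.0065 m and linear speed of each of spacer, lens, retaining_ring, filter_mount, cuvette_carrier below 0.02 m/s and contact force between the fingers and spacer below 0.1 N and contact force between the fingers and lens below 0.1 N and contact force between the fingers and retaining_ring below 0.1 N and contact force between the fingers and filter_mount below 0.1 N and contact force between the fingers and cuvette_carrier below 0.1 N); the robot touches nothing.
It fails at once if the bottle is displaced by more than 30 mm or tipped over (distance of bottle from where it was at the start of the episode above 0.03 m or angle between bottle's own z axis and vertical above 0.5 rad).
It fails at once if the beaker is displaced by more than 30 mm or tipped over (distance of beaker from where it was at the start of the episode above 0.03 m or angle between beaker's own z axis and vertical above 0.5 rad).
It also fails if it takes over 115 s, if anything falls off the work surface, if the arm or the gripper's body presses on something with over 40 N, if the wrist force passes 120 N, or if a joint passes its speed limit or range.

## Working session

There is one attempt and no reset: what is moved stays moved. The work goes in short steps, Python scripts to look and compute and a shell command to move; the robot and the scene stay as the last step left them, time stands still between calls to the robot, and variables do not carry over. Pictures are saved under pics/ and viewed, and the job is handed in when it is done.

```bash
ls; mkdir -p pics
python3 - <<'E'
from rig import telemetry, optics, order
import cv2, numpy as np
print(telemetry.get_state())
for n in ["scene","side","wrist"]:
    d=optics.get_image(n); cv2.imwrite(f"pics/{n}0.png",d["img"]); np.savez(f"{n}0.npz",**d)
    print(n,d["fovy"],d["cx"],d["cy"],np.round(d["world_from_camera"],3).tolist())
E
```

```text
pics
{'clock': 0.0, 'qpos': array([ 1.13997218e+00,  2.76598610e-01,  1.50613860e+00, -1.15897507e-05,
        1.36073053e+00, -1.20991301e-01]), 'qd': array([-5.93877546e-04,  3.57445847e-04, -1.91011953e-03,  9.76815391e-04,
       -7.19703315e-05, -5.47690845e-04]), 'effort': array([-2.43928853e-04, -4.16773152e+01, -2.45808667e+01,  2.22140829e-04,
        1.06231787e-02,  6.18913901e-06]), 'position': array([0.1750932 , 0.54712299, 0.2304355 ]), 'ee_rot': array([-2.49953565e-04,  1.54296257e-01,  9.88024183e-01, -9.03626213e-04]), 'contact_force': array([-0.20737114, -0.33341511,  0.51185711]), 'moment': array([-0.03121548,  0.03861322, -0.03014713]), 'width': 0.08517741412093126}
scene 44.993220486157156 314.490725579542 238.200375073242 [[-0.276, 0.716, -0.641, 1.174], [0.961, 0.2, -0.19, 0.219], [-0.007, -0.669, -0.744, 0.828], [0.0, 0.0, 0.0, 1.0]]
side 51.43996898583558 326.285490171728 230.79133380443002 [[0.785, -0.49, 0.379, 0.061], [-0.619, -0.608, 0.497, -0.587], [-0.013, -0.625, -0.781, 0.942], [0.0, 0.0, 0.0, 1.0]]
wrist 71.6570131472172 311.06609228107396 237.18151541459542 [[0.305, 0.91, 0.279, 0.104], [0.952, -0.292, -0.09, 0.57], [-0.001, 0.293, -0.956, 0.374], [0.0, 0.0, 0.0, 1.0]]
```

View pics/scene0.png

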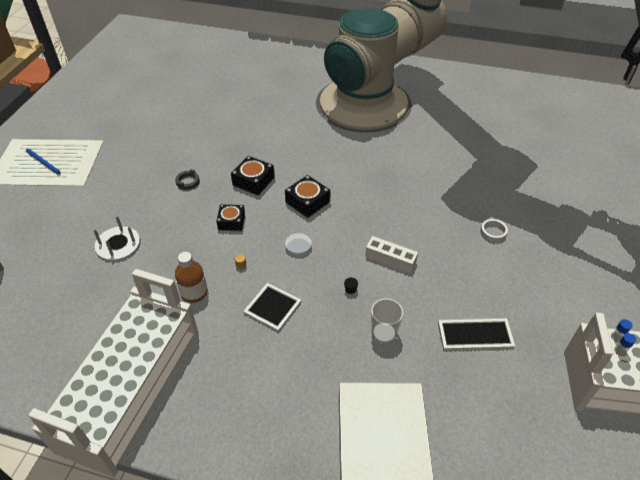

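View pics/side0.png

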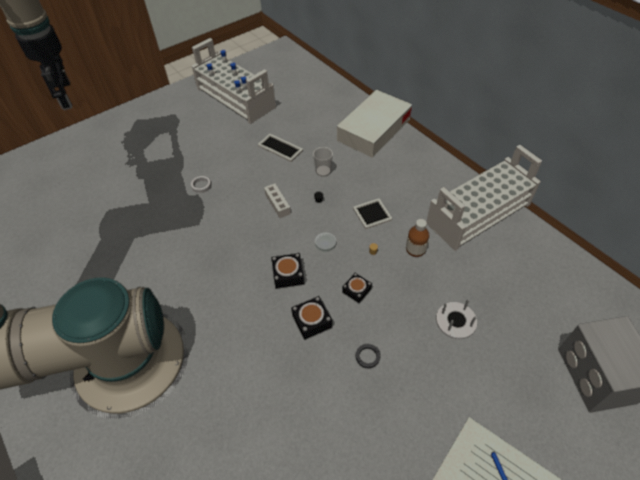

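View pics/wrist0.png

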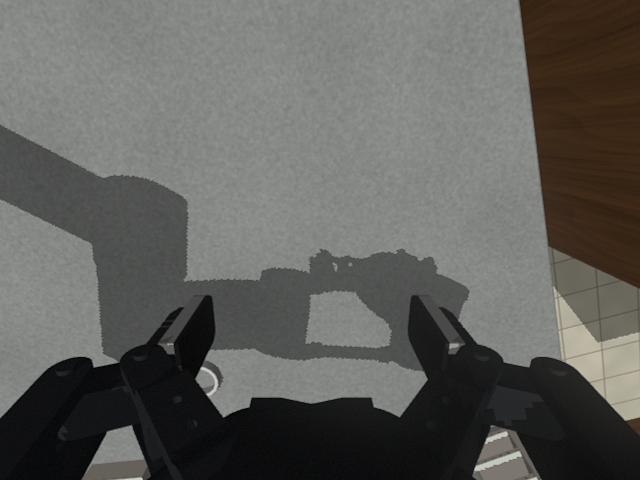

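```bash
cat > h.py <<'E'
import numpy as np, cv2
def load(n): return dict(np.load(n+".npz"))
def K(d):
    f=240/np.tan(np.radians(float(d["fovy"]))/2); return np.array([[f,0,d["cx"]],[0,f,d["cy"]],[0,0,1]],float)
def ray(d,u,v,z):
    T=d["world_from_camera"]; r=T[:3,:3]@np.linalg.inv(K(d))@np.array([u,v,1.]); c=T[:3,3]
    return c+r*(z-c[2])/r[2]
def cloud(d):
    v,u=np.mgrid[0:480,0:640]; P=np.stack([u,v,np.ones_like(u)],-1).reshape(-1,3)@np.linalg.inv(K(d)).T
    P=P*d["depth"].reshape(-1,1); T=d["world_from_camera"]; P=P@T[:3,:3].T+T[:3,3]; P=P.reshape(480,640,3); P[d["depth"]==0]=np.nan; return P
def rect(d,c,z,half=0.06,ppm=3):  # top-down patch: col=+x, row=-y, ppm px per mm
    n=int(half*2000*ppm); s=ppm*1000
    W=np.linalg.inv(d["world_from_camera"])[:3]
    A=np.array([[1/s,0,c[0]-half],[0,-1/s,c[1]+half],[0,0,z],[0,0,1]])
    H=K(d)@W@A
    return cv2.warpPerspective(d["img"],H,(n,n),flags=cv2.INTER_LINEAR|cv2.WARP_INVERSE_MAP)
E
python3 - <<'E'
from h import *
S=load("scene0"); D=load("side0")
o={"spacer":((494,230),(201,184),.014),"lens":((298,243),(325,241),.013),"ring":((187,180),(368,355),.012),"fm":((230,213),(357,286),.026),"carrier":((392,248),(278,199),.028),"cell":((117,242),(457,319),.008),"sqt":((273,306),(373,213),.006),"lt":((477,334),(281,147),.006),"bottlecap":((185,258),(421,225),.1),"beakerrim":((387,311),(323,155),.065),"amber":((240,261),(374,248),.01),"black":((351,285),(319,197),.01)}
PS,PD=cloud(S),cloud(D)
for k,(a,b,z) in o.items():
    p,q=ray(S,*a,z),ray(D,*b,z); print(k,p[:2].round(4),q[:2].round(4),"depthz",PS[a[1],a[0]].round(3),PD[b[1],b[0]].round(3))
    if k in("amber","black"):continue
    m=(p+q)/2; half=.07 if k in("lt","carrier") else .05
    i=[cv2.resize(rect(d,m,z,half),(400,400)) for d in(S,D)]
    for x in i: cv2.drawMarker(x,(200,200),(0,0,255),0,10)
    cv2.imwrite(f"pics/r_{k}.png",np.hstack(i))
E
python3 - <<'E'
import cv2,numpy as np
k=["spacer","lens","ring","fm","carrier","cell","sqt","lt"]
for j in(0,4):
    r=[cv2.imread(f"pics/r_{x}.png") for x in k[j:j+4]]
    r=[cv2.resize(x,(400,200),interpolation=cv2.INTER_AREA) for x in r]
    r=[cv2.imread(f"pics/r_{x}.png") for x in k[j:j+4]]
    r=[cv2.resize(x,(400,200)) for x in r]
    cv2.imwrite(f"pics/m{j}.png",np.vstack([np.hstack(r[:2]),np.hstack(r[2:])]))
E
```

```text
spacer [0.36   0.3349] [0.3542 0.3295] depthz [0.346 0.337 0.   ] [0.357 0.339 0.004]
lens [ 0.4914 -0.0157] [ 0.4899 -0.0178] depthz [ 0.494 -0.015  0.016] [ 0.488 -0.021  0.018]
ring [ 0.3853 -0.2906] [ 0.3803 -0.2957] depthz [ 0.373 -0.299 -0.001] [ 0.384 -0.292  0.001]
fm [ 0.4636 -0.1618] [ 0.462  -0.1654] depthz [ 0.465 -0.161  0.027] [ 0.461 -0.166  0.028]
carrier [0.4694 0.1576] [0.4733 0.1494] depthz [0.47  0.158 0.028] [0.475 0.152 0.025]
cell [ 0.5774 -0.3487] [ 0.5804 -0.3501] depthz [ 0.577 -0.349  0.008] [ 0.579 -0.351  0.01 ]
sqt [ 0.636  -0.0166] [ 0.6396 -0.0194] depthz [ 0.634 -0.018  0.002] [ 0.638 -0.021  0.008]
lt [0.5981 0.327 ] [0.6016 0.3227] depthz [0.595 0.328 0.002] [0.601 0.322 0.007]
bottlecap [ 0.6457 -0.1597] [ 0.6397 -0.1677] depthz [ 0.646 -0.159  0.101] [ 0.639 -0.168  0.101]
beakerrim [0.6348 0.1779] [0.6339 0.1723] depthz [0.614 0.176 0.036] [0.649 0.193 0.041]
amber [ 0.5598 -0.1061] [ 0.5675 -0.1036] depthz [ 0.568 -0.102  0.02 ] [ 0.561 -0.11   0.021]
black [0.5585 0.1029] [0.5663 0.104 ] depthz [0.567 0.105 0.021] [0.559 0.094 0.023]
```

View pics/m0.png

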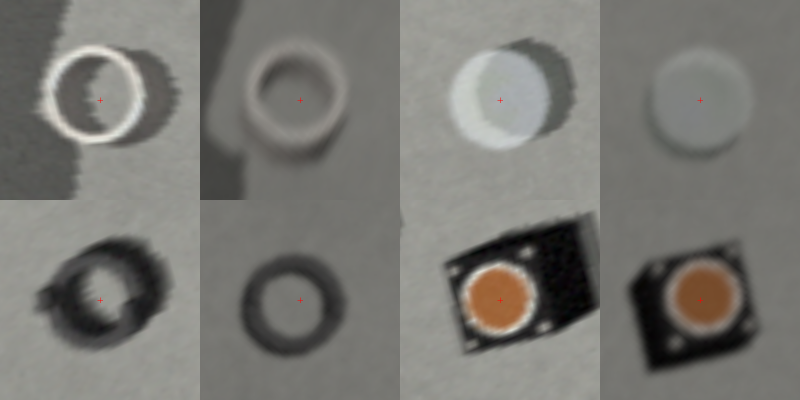

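View pics/m4.png

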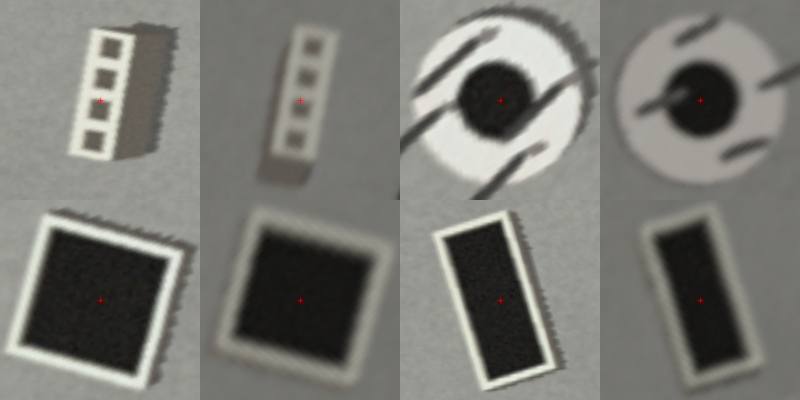

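Run:
```python
from h import *
i=[cv2.resize(rect(load(n),[.579,-.3494],.008,.055,4),(400,400),interpolation=cv2.INTER_AREA) for n in("scene0","side0")]
cv2.imwrite("pics/cell1.png",np.hstack(i))
s=cv2.imread("pics/scene0.png")[205:270,80:155]; cv2.imwrite("pics/cell2.png",cv2.resize(s,None,fx=8,fy=8,interpolation=cv2.INTER_CUBIC))
```

```text
(no output)
```

View pics/cell1.png

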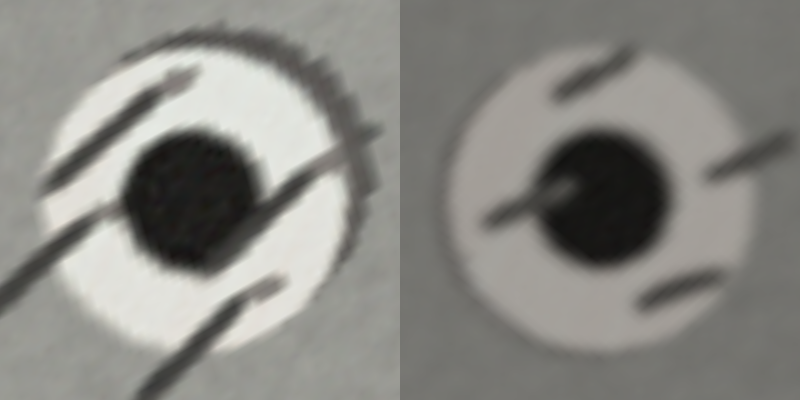

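```bash
python3 -m creep '{"slide":[[0.35,-0.3,0],[0.7,-0.6,0],[0.95,-0.95,0],[0.95,-0.95,-0.1],[0.95,-0.95,-0.1],[0.95,-0.95,-0.1]],"twist":[[0,0,0],[0,0,0],[0,0,0],[0,0,0],[0,0,0],[0,0,0]],"fingers":[0.6,0.6,0.6,0.6,0.6,0.6]}' 40
```

```text
clock: 0.75
position: [0.3183, 0.4041, 0.2158]
ee_rot: [-0.001, 0.156, 0.988, -0.0]
contact_force: [-0.1, -0.3, 0.5]
width: 0.0685
```

```bash
cat > w.py <<'E'
import sys
from rig import telemetry, optics
from h import *
n=sys.argv[1]
d=optics.get_image("wrist"); cv2.imwrite(f"pics/{n}.png",d["img"]); np.savez(n+".npz",**d)
s=telemetry.get_state(); print(s["clock"],s["position"].round(4),s["ee_rot"].round(4),"w",round(s["width"],4),s["contact_force"].round(1))
E
python3 w.py w1
python3 - <<'E'
from h import *
d=load("w1"); P=cloud(d)
# finger points: above z 0.19
m=(P[...,2]>.15)
from rig import telemetry
s=telemetry.get_state(); t=s["position"]
import scipy.spatial.transform as T
q=s["ee_rot"]; R=T.Rotation.from_quat(q[[1,2,3,0]]).as_matrix()
L=(P[m]-t)@R
for sg in(-1,1):
    a=L[(sg*L[:,1]>0)&(L[:,2]>-.045)]
    print(sg,len(a),"zmax",np.sort(a[:,2])[-20:].round(4), "y inner",np.percentile(np.abs(a[a[:,2]>-.03][:,1]),[1,50,99]).round(4),"x",np.percentile(a[a[:,2]>-.03][:,0],[1,99]).round(4))
E
```

```text
0.8 [0.3177 0.4052 0.2162] [-5.000e-04  1.550e-01  9.879e-01  2.000e-04] w 0.0684 [0.4 0.4 0.2]
-1 2396 zmax [-0.0091 -0.009  -0.009  -0.0089 -0.0088 -0.0087 -0.0086 -0.0085 -0.0085
 -0.0085 -0.0084 -0.0084 -0.0084 -0.0081 -0.008  -0.0079 -0.0079 -0.0078
 -0.0077 -0.0077] y inner [0.0344 0.0349 0.048 ] x [-0.0109  0.0111]
1 2392 zmax [-0.0092 -0.0092 -0.0091 -0.009  -0.0089 -0.0089 -0.0088 -0.0087 -0.0086
 -0.0084 -0.0083 -0.0082 -0.0081 -0.0081 -0.008  -0.0079 -0.0077 -0.0074
 -0.0073 -0.0072] y inner [0.0333 0.0338 0.0468] x [-0.0112  0.011 ]
```

View pics/w1.png

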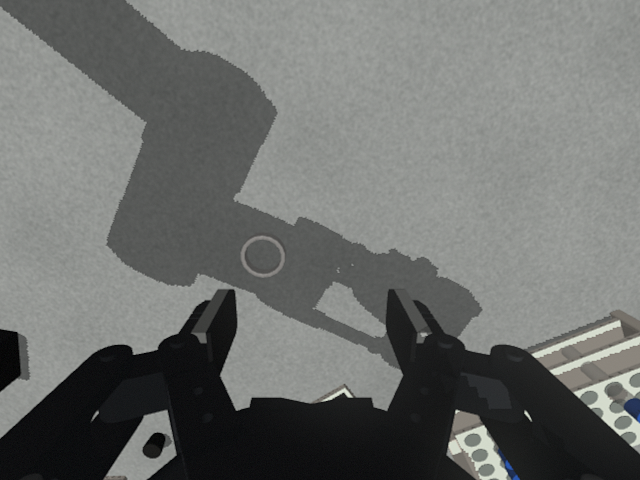

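```bash
cat > circ.py <<'E'
from h import *
import sys
# name, cx,cy, z, D(mm) : fit circle of dia D in rectified patch by Hough on gradient
def circ(n,c,z,D,half=.045,ppm=5,save=None):
    d=load(n); r=rect(d,c,z,half,ppm); g=cv2.GaussianBlur(cv2.cvtColor(r,cv2.COLOR_BGR2GRAY),(0,0),2)
    h=cv2.HoughCircles(g,cv2.HOUGH_GRADIENT,1.5,40,param1=60,param2=20,minRadius=int((D/2-1.5)*ppm),maxRadius=int((D/2+1.5)*ppm))
    if h is None: print("none"); res=[]
    else: res=h[0][:3]
    for x,y,R in res:
        print(n,"centre",(c[0]-half+x/ppm/1000).round(4),(c[1]+half-y/ppm/1000).round(4),"dia mm",round(2*R/ppm,1))
    if len(res):
        x,y,R=res[0]; cv2.circle(r,(int(x),int(y)),int(R),(0,0,255),1)
    if save: cv2.imwrite(save,cv2.resize(r,(450,450)))
E
python3 - <<'E'
from circ import *
d=load("w1"); c=ray(d,263,256,.014); print(c)
circ("w1",c,.014,50,save="pics/c1.png"); circ("scene0",c,.014,50); circ("side0",c,.014,50)
E
```

```text
[0.35172268 0.33747001 0.014     ]
none
scene0 centre 0.3549 0.3346 dia mm 48.3
none
```

View pics/c1.png

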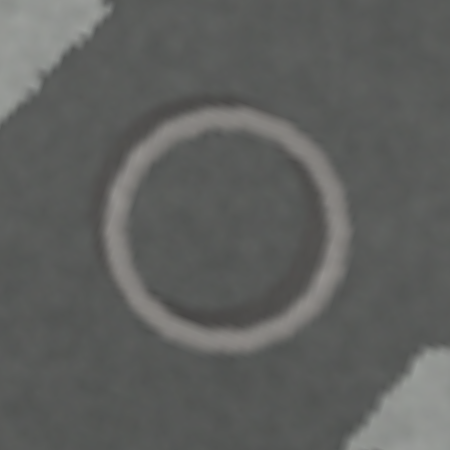

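```bash
python3 -m creep '{"slide":[[0.12,-0.23,0],[0.235,-0.46,-0.3],[0.235,-0.46,-0.6],[0.235,-0.46,-0.9],[0.235,-0.46,-0.9],[0.235,-0.46,-0.9]],"twist":[[0,0,-0.015],[0,0,-0.03],[0,0,-0.03],[0,0,-0.03],[0,0,-0.03],[0,0,-0.03]],"fingers":[0.6,0.6,0.6,0.6,0.6,0.6]}' 40; python3 w.py w2
```

```text
clock: 1.4
position: [0.3527, 0.3375, 0.0817]
ee_rot: [-0.0, 0.246, 0.969, -0.0]
contact_force: [-0.1, 0.7, 0.3]
width: 0.0686
1.45 [0.3539 0.3383 0.083 ] [9.000e-04 2.457e-01 9.693e-01 1.400e-03] w 0.0684 [ 0.2 -0.8  0.5]
```

View pics/w2.png

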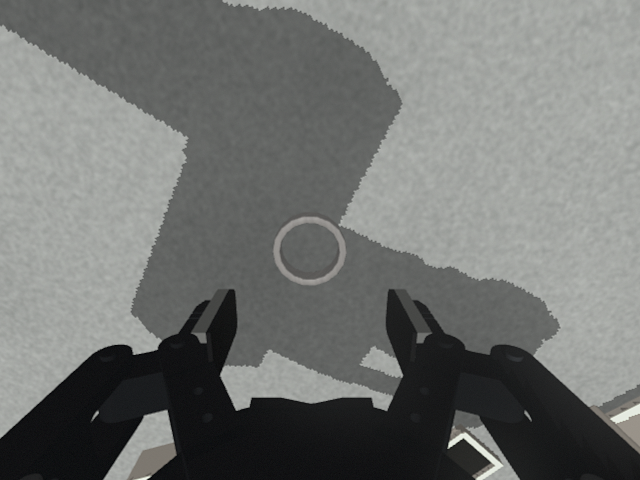

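```bash
python3 - <<'E'
from h import *
d=load("w2"); print(ray(d,309.5,251,.014))
E
python3 -m creep '{"slide":[[0,0,-0.25],[0,0,-0.5],[0,0,-0.56],[0,0,-0.56],[0,0,-0.56],[0,0,-0.56],[0,0,-0.56],[0,0,-0.56]],"twist":[[0,0,0],[0,0,0],[0,0,0],[0,0,0],[0,0,0],[0,0,0],[0,0,0],[0,0,0]],"fingers":[0.6,0.6,0.6,0.6,-0.2,-0.2,-0.2,-0.2]}' 40; python3 w.py w3
```

```text
[0.35168637 0.33702851 0.014     ]
clock: 2.25
position: [0.3547, 0.3376, -0.0001]
ee_rot: [0.002, 0.247, 0.969, 0.002]
contact_force: [-1.2, 0.5, 5.8]
width: 0.0476
2.3 [ 3.547e-01  3.376e-01 -1.000e-04] [0.0016 0.2467 0.9691 0.0022] w 0.0485 [-0.1 -0.   5.9]
```

View pics/w3.png

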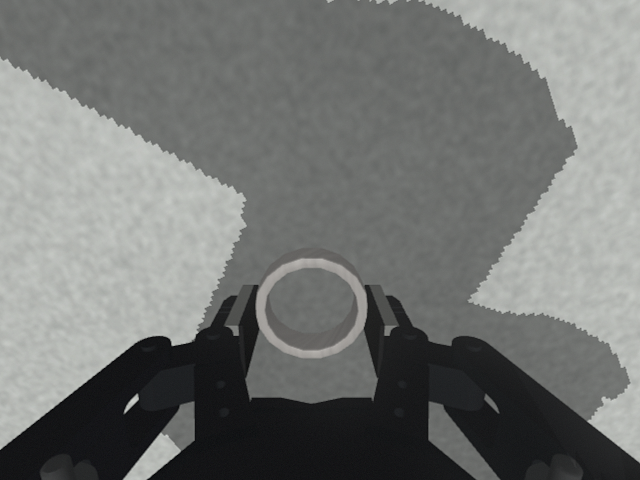

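```bash
python3 - <<'E'
from h import *
d=load("w3"); print(ray(d,313,308,.014))
E
Z='x'; python3 -m creep '{"slide":[[0,0,0.2],[0,0,0.5],[0,0,0.8],[0,0,1],[0.1,-0.3,1],[0.2,-0.6,1],[0.33,-1,1],[0.33,-1,1]],"twist":[[0,0,0],[0,0,0],[0,0,0],[0,0,0],[0,0,0],[0,0,0],[0,0,0],[0,0,0]],"fingers":[-0.2,-0.2,-0.2,-0.2,-0.2,-0.2,-0.2,-0.2]}' 40; python3 -m creep '{"slide":[[0.1,-0.3,0.1],[0.2,-0.6,0.2],[0.33,-1,0.3],[0.33,-1,0.3]],"twist":[[0,0,0],[0,0,0],[0,0,0],[0,0,0]],"fingers":[-0.2,-0.2,-0.2,-0.2]}';python3 -m creep '{"slide":[[0.1,-0.3,0],[0.2,-0.6,0],[0.33,-1,0],[0.33,-1,0]],"twist":[[0,0,0],[0,0,0],[0,0,0],[0,0,0]],"fingers":[-0.2,-0.2,-0.2,-0.2]}';python3 -m creep '{"slide":[[0.1,-0.3,0],[0.2,-0.6,0],[0.23,-0.9,0],[0.23,-0.9,0]],"twist":[[0,0,0],[0,0,0],[0,0,0],[0,0,0]],"fingers":[-0.2,-0.2,-0.2,-0.2]}'; python3 w.py w4
```

```text
[0.35240808 0.33992072 0.014     ]
clock: 3.1
position: [0.4041, 0.1828, 0.1493]
ee_rot: [0.002, 0.248, 0.969, 0.0]
contact_force: [0.2, -0.0, -0.9]
width: 0.0482
clock: 3.5
position: [0.455, 0.0326, 0.1953]
ee_rot: [0.004, 0.248, 0.969, -0.0]
contact_force: [0.0, 0.5, -1.2]
width: 0.0479
clock: 3.9
position: [0.504, -0.1182, 0.1939]
ee_rot: [0.003, 0.248, 0.969, -0.001]
contact_force: [-0.4, 0.3, -0.0]
width: 0.0482
clock: 4.3
position: [0.5376, -0.2539, 0.1931]
ee_rot: [0.002, 0.249, 0.969, -0.002]
contact_force: [-0.4, 1.6, -0.8]
width: 0.048
4.35 [ 0.5367 -0.2507  0.1929] [ 7.000e-04  2.481e-01  9.687e-01 -0.000e+00] w 0.048 [0.4 1.  0. ]
```

View pics/w4.png

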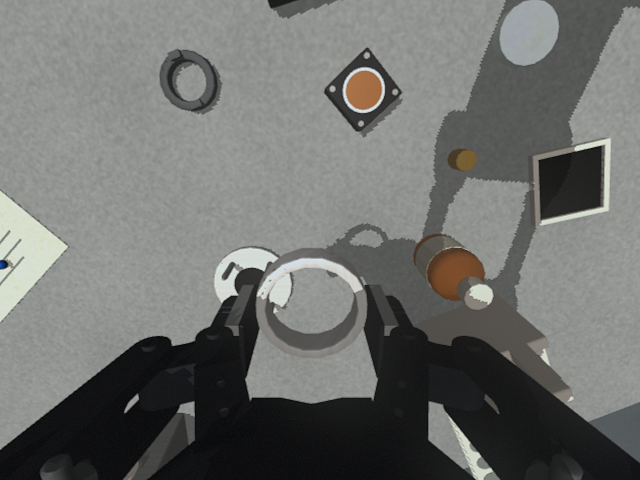

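```bash
python3 -m creep '{"slide":[[0.2,-0.3,0],[0.4,-0.55,0],[0.62,-0.85,0],[0.62,-0.85,0],[0.62,-0.85,0]],"twist":[[0,0,0],[0,0,0],[0,0,0],[0,0,0],[0,0,0]],"fingers":[-0.2,-0.2,-0.2,-0.2,-0.2]}'; python3 w.py w5
```

```text
clock: 4.85
position: [0.6297, -0.3755, 0.1918]
ee_rot: [-0.0, 0.246, 0.969, 0.001]
contact_force: [-0.4, 0.1, -0.3]
width: 0.0482
4.9 [ 0.6289 -0.3743  0.1922] [-8.000e-04  2.462e-01  9.692e-01  9.000e-04] w 0.048 [-0.4  0.4 -0.5]
```

View pics/w5.png

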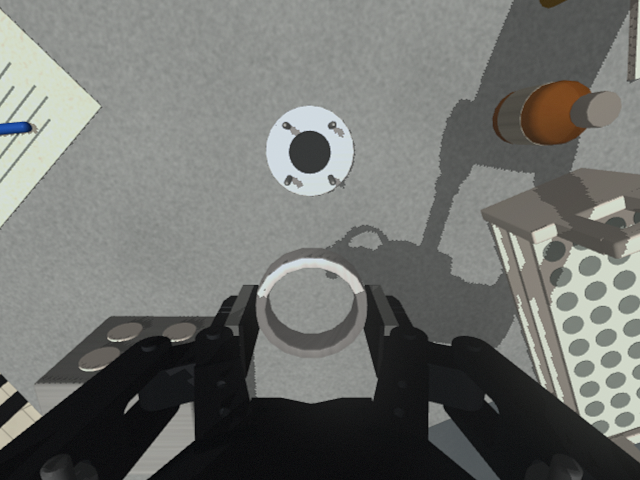

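Run:
```python
from circ import *
d=load("w5"); c=ray(d,310,151,.008); print(c); circ("w5",c,.008,84,half=.055,save="pics/c5.png")
P=cloud(d); m=(P[...,2]>.035)&(P[...,2]<.055)&(np.hypot(P[...,0]-c[0],P[...,1]-c[1])<.05); n,l,st,ce=cv2.connectedComponentsWithStats(m.astype(np.uint8))
for i in range(1,n):
    q=P[l==i].mean(0); print(len(P[l==i]),q.round(4),(q-c)[:2].round(4),np.degrees(np.arctan2(q[1]-c[1],q[0]-c[0])).round(1))
# held spacer underside circle
from rig import telemetry
from scipy.spatial.transform import Rotation as T
s=telemetry.get_state(); R=T.from_quat(s["ee_rot"][[1,2,3,0]]).as_matrix()
L=(P-s["position"])@R
m=(np.abs(L[...,1])<.023)&(L[...,2]>-.04)&(L[...,2]<.02)&(np.abs(L[...,0])<.05); l=L[m]; print(len(l),np.percentile(l,[0,1,50,99,100],axis=0).round(4))
```

```text
[ 0.57584967 -0.34673429  0.008     ]
w5 centre 0.5765 -0.348 dia mm 83.3
44 [ 0.5651 -0.3192  0.0448] [-0.0108  0.0275] 111.3
45 [ 0.5467 -0.3537  0.0445] [-0.0292 -0.0069] -166.7
42 [ 0.588  -0.3756  0.0442] [ 0.0122 -0.0289] -67.2
41 [ 0.6063 -0.3409  0.0441] [0.0305 0.0058] 10.8
5358 [[-0.0233 -0.023  -0.0167]
 [-0.0218 -0.0225 -0.0159]
 [-0.0019 -0.0001 -0.0139]
 [ 0.0258  0.0224 -0.0019]
 [ 0.0264  0.023   0.0003]]
```

View pics/c5.png

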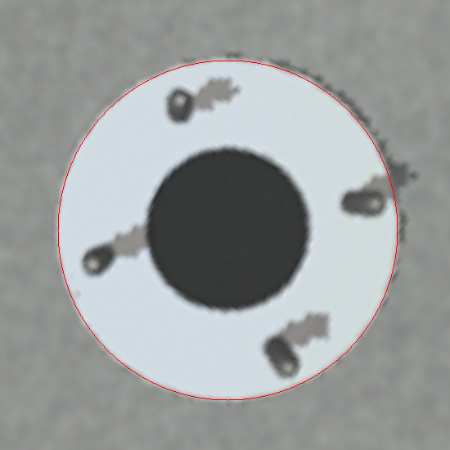

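```bash
python3 -m creep '{"slide":[[-0.2,0.1,0],[-0.34,0.183,-0.2],[-0.34,0.183,-0.5],[-0.34,0.183,-0.75],[-0.34,0.183,-0.88],[-0.34,0.183,-0.88],[-0.34,0.183,-0.88]],"twist":[[0,0,0],[0,0,0],[0,0,0],[0,0,0],[0,0,0],[0,0,0],[0,0,0]],"fingers":[-0.2,-0.2,-0.2,-0.2,-0.2,-0.2,-0.2]}'; python3 w.py w6
```

```text
clock: 5.6
position: [0.578, -0.3473, 0.0617]
ee_rot: [0.0, 0.246, 0.969, 0.0]
contact_force: [0.5, 0.4, 0.1]
width: 0.0482
5.65 [ 0.5788 -0.3482  0.0626] [ 1.300e-03  2.461e-01  9.692e-01 -4.000e-04] w 0.0482 [ 0.7 -0.9 -0.4]
```

View pics/w6.png

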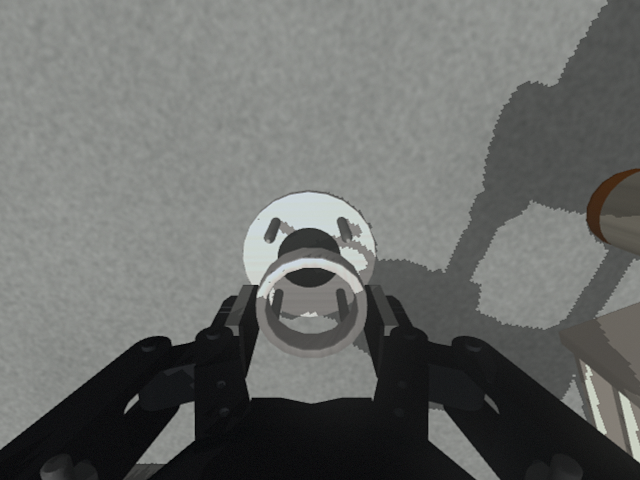

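```bash
python3 -m creep '{"slide":[[0,0,-0.1],[0,0,-0.2],[0,0,-0.26],[0,0,-0.3],[0,0,-0.33],[0,0,-0.33],[0,0,-0.33]],"twist":[[0,0,0],[0,0,0],[0,0,0],[0,0,0],[0,0,0],[0,0,0],[0,0,0]],"fingers":[-0.2,-0.2,-0.2,-0.2,-0.2,-0.2,-0.2]}'; python3 w.py w7
```

```text
clock: 6.35
position: [0.5783, -0.3491, 0.011]
ee_rot: [0.0, 0.247, 0.969, -0.0]
contact_force: [0.3, -0.1, 0.0]
width: 0.0481
6.4 [ 0.5784 -0.3492  0.0112] [ 4.000e-04  2.466e-01  9.691e-01 -1.000e-04] w 0.0481 [ 0.2  0.  -0.7]
```

View pics/w7.png

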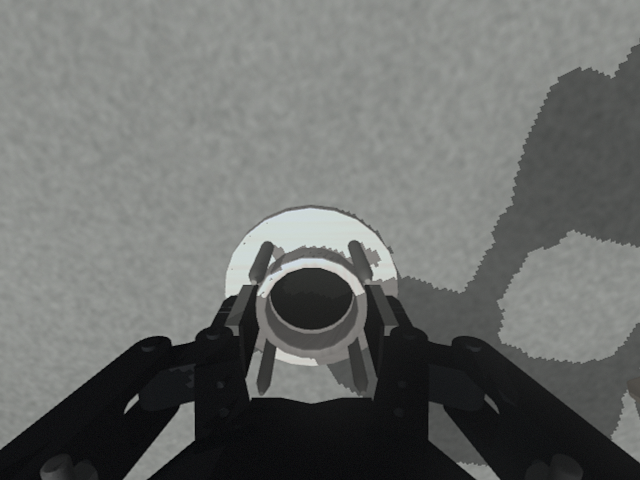

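```bash
python3 -m creep '{"slide":[[0,0,-0.01],[0,0,-0.01],[0,0,-0.01],[0,0,-0.01],[0,0,-0.01],[0,0,-0.01],[0,0,0.1],[0,0,0.3],[0,0,0.6],[0,0,0.9],[0,0,0.9]],"twist":[[0,0,0],[0,0,0],[0,0,0],[0,0,0],[0,0,0],[0,0,0],[0,0,0],[0,0,0],[0,0,0],[0,0,0],[0,0,0]],"fingers":[-0.2,-0.2,0.6,0.6,0.6,0.6,0.6,0.6,0.6,0.6,0.6]}'; python3 -m creep '{"slide":[[0.2,-0.1,0.2],[0.35,-0.18,0.2],[0.35,-0.18,0.2],[0.35,-0.18,0.2]],"twist":[[0,0,0],[0,0,0],[0,0,0],[0,0,0]],"fingers":[0.6,0.6,0.6,0.6]}'; python3 w.py w8
```

```text
clock: 7.5
position: [0.5818, -0.3516, 0.1538]
ee_rot: [0.007, 0.247, 0.969, -0.003]
contact_force: [0.1, -1.1, 0.1]
width: 0.0684
clock: 7.9
position: [0.6301, -0.3755, 0.1745]
ee_rot: [-0.001, 0.247, 0.969, 0.0]
contact_force: [-1.8, -0.9, 0.0]
width: 0.0682
7.95 [ 0.6296 -0.3752  0.1745] [-1.400e-03  2.465e-01  9.691e-01  6.000e-04] w 0.0683 [ 0.2 -0.7 -0.8]
```

View pics/w8.png

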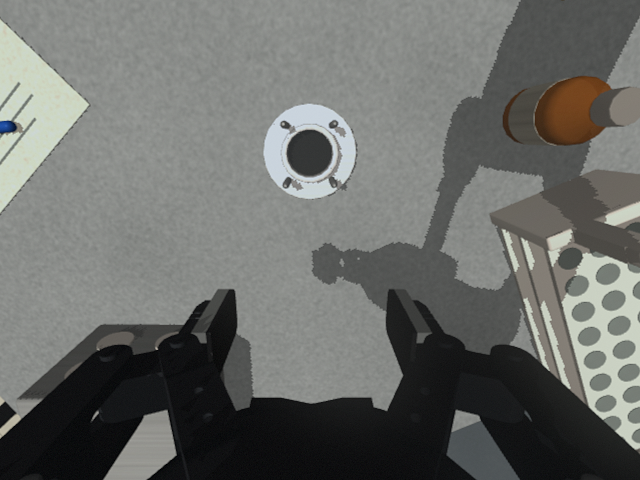

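```bash
python3 - <<'E'
from h import *
d=load("w8"); P=cloud(d); c=np.array([.5765,-.3477]); r=np.hypot(P[...,0]-c[0],P[...,1]-c[1])
m=(r<.027)&(P[...,2]>.012)&(P[...,2]<.035); q=P[m]; print(len(q),q.mean(0).round(4),np.percentile(q[:,2],[5,50,95]).round(4))
from circ import *
circ("w8",c,.022,50)
E
python3 -m creep '{"slide":[[-0.09,0.3,0],[-0.18,0.6,0],[-0.3,1,0],[-0.3,1,0]],"twist":[[0,0,0],[0,0,0],[0,0,0],[0,0,0]],"fingers":[0.6,0.6,0.6,0.6]}'; python3 -m creep '{"slide":[[-0.09,0.3,0],[-0.18,0.6,0],[-0.3,1,0],[-0.34,1,0],[-0.34,1,0]],"twist":[[0,0,0],[0,0,0],[0,0,0],[0,0,0],[0,0,0]],"fingers":[0.6,0.6,0.6,0.6,0.6]}'; python3 w.py w9
```

```text
1054 [ 0.5765 -0.3475  0.0224] [0.017  0.0229 0.0242]
w8 centre 0.5767 -0.347 dia mm 47.1
w8 centre 0.5872 -0.3355 dia mm 50.5
w8 centre 0.568 -0.3349 dia mm 50.5
clock: 8.35
position: [0.5819, -0.2202, 0.1754]
ee_rot: [-0.003, 0.245, 0.969, 0.002]
contact_force: [0.4, -0.7, 0.3]
width: 0.0685
clock: 8.85
position: [0.5325, -0.0743, 0.1759]
ee_rot: [-0.001, 0.245, 0.969, -0.0]
contact_force: [0.1, -0.5, -0.6]
width: 0.0684
8.9 [ 0.5341 -0.076   0.176 ] [ 4.000e-04  2.458e-01  9.693e-01 -5.000e-04] w 0.0685 [ 0.9 -0.7  0.2]
```

View pics/w9.png

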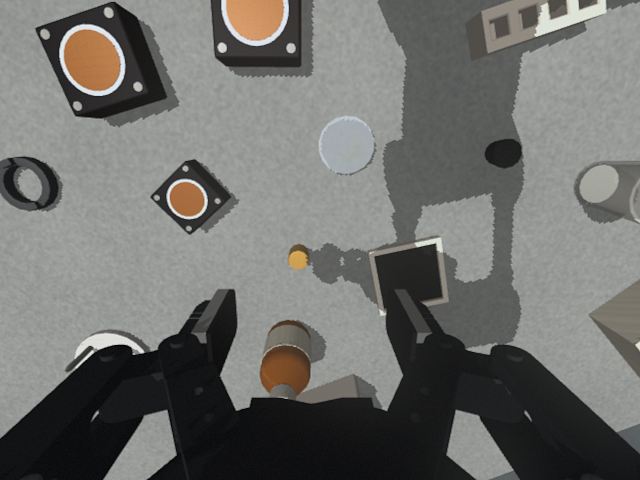

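Run:
```python
from circ import *
d=load("w9"); c=ray(d,347,145,.012); print(c); circ("w9",c,.012,50,save="pics/c9.png")
circ("scene0",c,.012,50);circ("side0",c,.012,50)
```

```text
[ 0.48884907 -0.0139819   0.012     ]
w9 centre 0.4896 -0.0147 dia mm 47.8
none
none
```

View pics/c9.png

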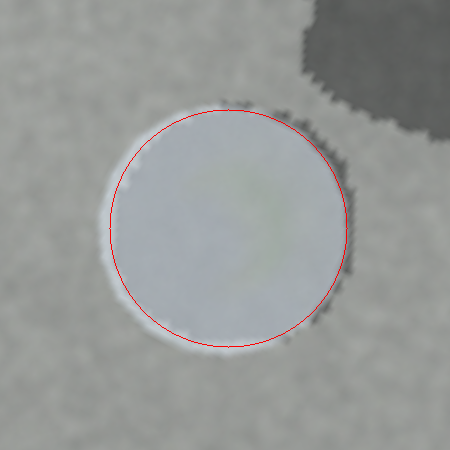

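```bash
python3 -m creep '{"slide":[[-0.15,0.2,0],[-0.298,0.404,-0.2],[-0.298,0.404,-0.5],[-0.298,0.404,-0.8],[-0.298,0.404,-0.9],[-0.298,0.404,-0.9],[-0.298,0.404,-0.9]],"twist":[[0,0,0],[0,0,0],[0,0,0],[0,0,0],[0,0,0],[0,0,0],[0,0,0]],"fingers":[0.6,0.6,0.6,0.6,0.6,0.6,0.6]}'; python3 w.py w10
```

```text
clock: 9.6
position: [0.4913, -0.0168, 0.0409]
ee_rot: [0.001, 0.247, 0.969, -0.0]
contact_force: [0.2, -0.4, -1.0]
width: 0.0685
9.65 [ 0.4918 -0.0166  0.0417] [ 0.0014  0.2472  0.969  -0.    ] w 0.0683 [-0.6  1.3 -0.3]
```

View pics/w10.png

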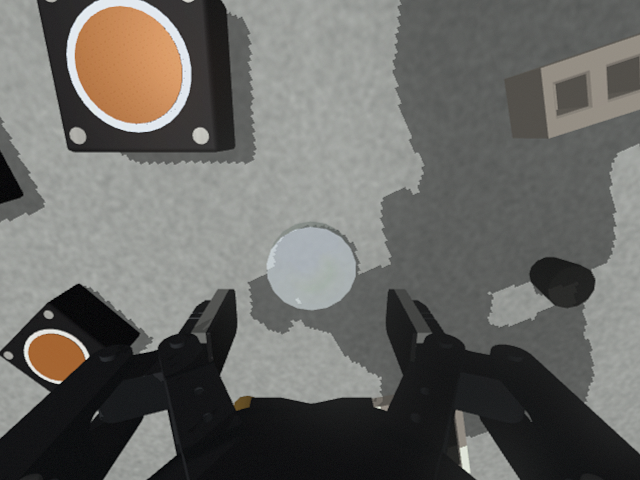

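```bash
python3 - <<'E'
from h import *
print(ray(load("w10"),312,267,.012))
E
python3 -m creep '{"slide":[[0,0,-0.15],[0,0,-0.257],[0,0,-0.257],[0,0,-0.257],[0,0,-0.257],[0,0,-0.257],[0,0,-0.257],[0,0,-0.257]],"twist":[[0,0,0],[0,0,0],[0,0,0],[0,0,0],[0,0,0],[0,0,0],[0,0,0],[0,0,0]],"fingers":[0.6,0.6,0.6,-0.2,-0.2,-0.2,-0.2,-0.2]}'; python3 w.py w11
```

```text
[ 0.48743888 -0.01391621  0.012     ]
clock: 10.45
position: [0.4913, -0.0158, 0.0041]
ee_rot: [0.002, 0.246, 0.969, 0.0]
contact_force: [-0.5, -0.5, 6.7]
width: 0.0476
10.5 [ 0.4913 -0.0157  0.0041] [0.0019 0.2465 0.9691 0.    ] w 0.0475 [-0.9 -0.8  6.3]
```

View pics/w11.png

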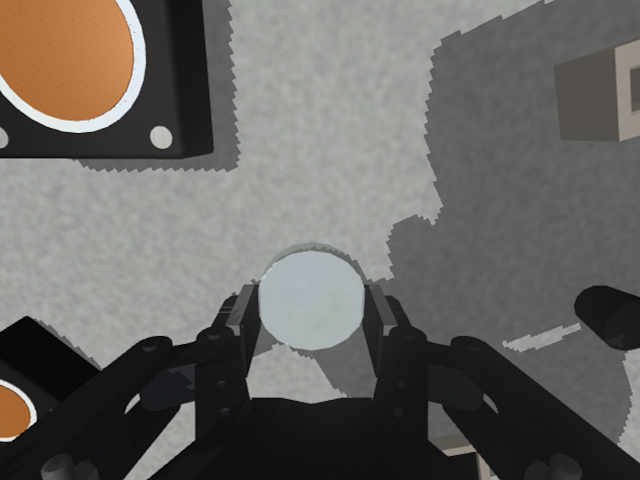

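```bash
python3 -m creep '{"slide":[[0,0,0.1],[0,0,0.3],[0,0,0.6],[0,0,0.9],[0.1,-0.3,0.9],[0.2,-0.6,0.9],[0.27,-0.95,0.9],[0.27,-0.95,0.9]],"twist":[[0,0,0],[0,0,0],[0,0,0],[0,0,0],[0,0,0],[0,0,0],[0,0,0],[0,0,0]],"fingers":[-0.2,-0.2,-0.2,-0.2,-0.2,-0.2,-0.2,-0.2]}'; python3 -m creep '{"slide":[[0.1,-0.3,0],[0.2,-0.6,0],[0.3,-0.9,0],[0.32,-1,0],[0.32,-1,0],[0.32,-1,0]],"twist":[[0,0,0],[0,0,0],[0,0,0],[0,0,0],[0,0,0],[0,0,0]],"fingers":[-0.2,-0.2,-0.2,-0.2,-0.2,-0.2]}'; python3 w.py w12
cat > held.py <<'E'
import sys
from h import *
from rig import telemetry
from scipy.spatial.transform import Rotation as T
d=load(sys.argv[1]); P=cloud(d)
s=telemetry.get_state(); R=T.from_quat(s["ee_rot"][[1,2,3,0]]).as_matrix()
L=(P-s["position"])@R
m=(np.abs(L[...,1])<.022)&(L[...,2]>-.04)&(L[...,2]<.02)&(np.abs(L[...,0])<.05); l=L[m]; print(len(l),np.percentile(l,[.3,1,5,50,95,99,99.7],axis=0).round(4).tolist())
w=l[np.abs(l[:,1])<.008]; print("x along mid",w[:,0].min().round(4),w[:,0].max().round(4))
E
python3 held.py w12
```

```text
clock: 11.3
position: [0.5328, -0.1638, 0.1385]
ee_rot: [0.003, 0.249, 0.969, -0.002]
contact_force: [-0.6, 0.8, 0.1]
width: 0.0473
clock: 11.9
position: [0.5776, -0.3063, 0.1372]
ee_rot: [-0.001, 0.247, 0.969, 0.001]
contact_force: [0.4, 0.6, -0.8]
width: 0.0473
11.95 [ 0.5776 -0.3057  0.1373] [-8.000e-04  2.462e-01  9.692e-01  8.000e-04] w 0.0476 [ 0.3  0.8 -1.7]
8875 [[-0.0214, -0.0218, -0.0129], [-0.0202, -0.0213, -0.0125], [-0.0167, -0.0188, -0.0119], [0.0066, 0.0, -0.0092], [0.0259, 0.0187, -0.0045], [0.0274, 0.0212, 0.0015], [0.0277, 0.0218, 0.0027]]
x along mid -0.0224 0.0281
```

View pics/w12.png

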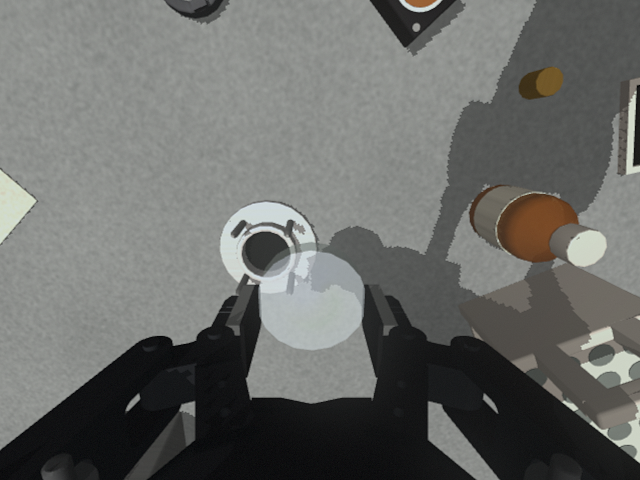

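```bash
python3 -m creep '{"slide":[[0,-0.2,0],[0.006,-0.276,0],[0.006,-0.276,-0.2],[0.006,-0.276,-0.4],[0.006,-0.276,-0.5],[0.006,-0.276,-0.5],[0.006,-0.276,-0.5]],"twist":[[0,0,0],[0,0,0],[0,0,0],[0,0,0],[0,0,0],[0,0,0],[0,0,0]],"fingers":[-0.2,-0.2,-0.2,-0.2,-0.2,-0.2,-0.2]}'; python3 w.py w13
```

```text
clock: 12.65
position: [0.5795, -0.3483, 0.0628]
ee_rot: [0.0, 0.246, 0.969, 0.0]
contact_force: [0.6, -0.5, -0.4]
width: 0.0472
12.7 [ 0.58   -0.3488  0.0636] [ 9.000e-04  2.463e-01  9.692e-01 -2.000e-04] w 0.0475 [ 1.1  0.1 -0.2]
```

View pics/w13.png

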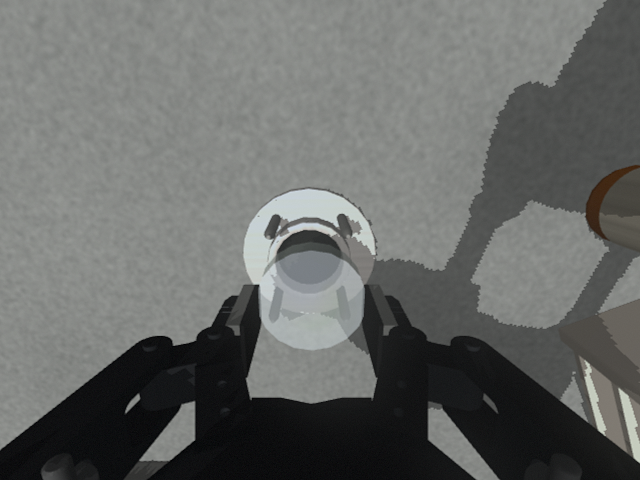

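```bash
python3 -m creep '{"slide":[[0,0,-0.06],[0,0,-0.12],[0,0,-0.17],[0,0,-0.2],[0,0,-0.22],[0,0,-0.22],[0,0,-0.22]],"twist":[[0,0,0],[0,0,0],[0,0,0],[0,0,0],[0,0,0],[0,0,0],[0,0,0]],"fingers":[-0.2,-0.2,-0.2,-0.2,-0.2,-0.2,-0.2]}'; python3 w.py w14
```

```text
clock: 13.4
position: [0.5794, -0.3493, 0.0293]
ee_rot: [0.0, 0.247, 0.969, 0.0]
contact_force: [-0.9, 0.3, -1.2]
width: 0.0476
13.45 [ 0.5795 -0.3494  0.0295] [ 3.000e-04  2.466e-01  9.691e-01 -1.000e-04] w 0.0474 [ 0.2 -0.8 -0.8]
```

View pics/w14.png

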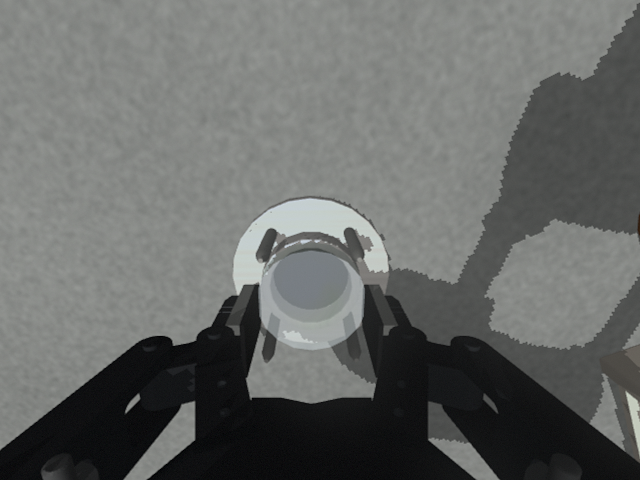

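```bash
python3 -m creep '{"slide":[[0,0,-0.01],[0,0,-0.018],[0,0,-0.018],[0,0,-0.018],[0,0,-0.018],[0,0,-0.018],[0,0,-0.018],[0,0,0.1],[0,0,0.3],[0,0,0.6],[0,0,0.9],[0,0,0.9]],"twist":[[0,0,0],[0,0,0],[0,0,0],[0,0,0],[0,0,0],[0,0,0],[0,0,0],[0,0,0],[0,0,0],[0,0,0],[0,0,0],[0,0,0]],"fingers":[-0.2,-0.2,-0.2,0.6,0.6,0.6,0.6,0.6,0.6,0.6,0.6,0.6]}'; python3 -m creep '{"slide":[[0.2,-0.1,0.1],[0.35,-0.18,0.1],[0.35,-0.18,0.1],[0.35,-0.18,0.1]],"twist":[[0,0,0],[0,0,0],[0,0,0],[0,0,0]],"fingers":[0.6,0.6,0.6,0.6]}'; python3 w.py w15;  python3 - <<'E'
from circ import *
d=load("w15"); P=cloud(d); c=np.array([.5765,-.3477]); r=np.hypot(P[...,0]-c[0],P[...,1]-c[1])
m=(r<.024); q=P[m]; print(len(q),np.nanmean(q,0).round(4),np.nanpercentile(q[:,2],[5,50,95]).round(4))
A=np.c_[q[:,:2]-c,np.ones(len(q))]; print(np.linalg.lstsq(A,q[:,2],rcond=None)[0])
circ("w15",c,.034,50,save="pics/c15.png")
E
```

```text
clock: 14.65
position: [0.5829, -0.3518, 0.1723]
ee_rot: [0.007, 0.247, 0.969, -0.003]
contact_force: [0.7, -0.5, 0.6]
width: 0.0685
clock: 15.05
position: [0.6313, -0.3759, 0.178]
ee_rot: [-0.001, 0.247, 0.969, 0.0]
contact_force: [0.2, 0.2, 0.2]
width: 0.0684
15.1 [ 0.6309 -0.3756  0.1781] [-1.300e-03  2.466e-01  9.691e-01  5.000e-04] w 0.0681 [-1.3  0.4  0.4]
2661 [ 0.5761 -0.3474  0.0359] [0.0343 0.0357 0.0383]
[0.00483754 0.00166501 0.03592149]
w15 centre 0.5866 -0.3374 dia mm 47.2
```

View pics/c15.png

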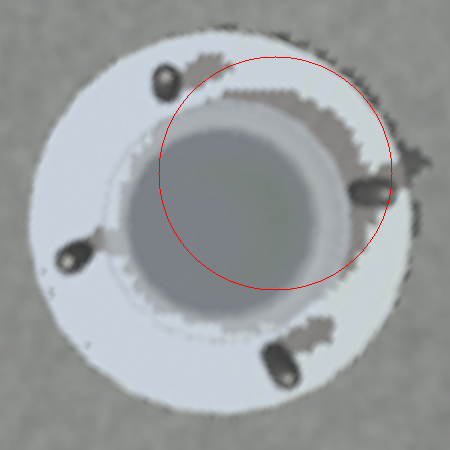

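View pics/w15.png

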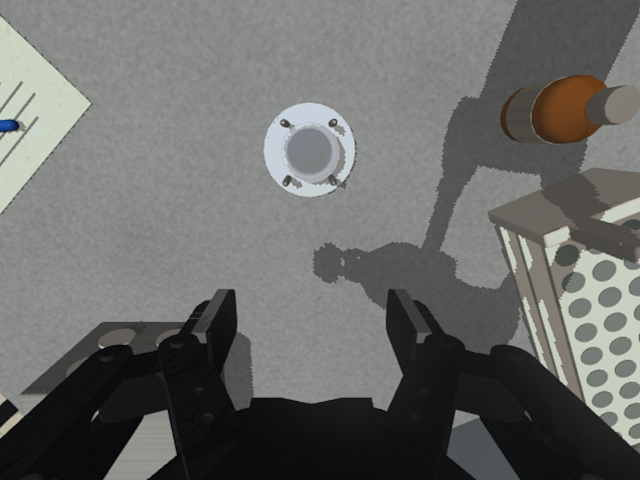

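```bash
python3 -m creep '{"slide":[[-0.3,0.1,0],[-0.6,0.2,0],[-1,0.3,0],[-1,0.3,0]],"twist":[[0,0,0],[0,0,0],[0,0,0],[0,0,0]],"fingers":[0.6,0.6,0.6,0.6]}'; python3 -m creep '{"slide":[[-0.2,0.08,0],[-0.36,0.09,0],[-0.36,0.09,0],[-0.36,0.09,0]],"twist":[[0,0,0],[0,0,0],[0,0,0],[0,0,0]],"fingers":[0.6,0.6,0.6,0.6]}'; python3 w.py w16
```

```text
clock: 15.5
position: [0.4751, -0.3275, 0.1786]
ee_rot: [-0.004, 0.247, 0.969, 0.001]
contact_force: [0.6, -0.1, -0.7]
width: 0.0684
clock: 15.9
position: [0.4279, -0.3178, 0.1797]
ee_rot: [0.001, 0.247, 0.969, -0.0]
contact_force: [-0.4, -0.7, -0.0]
width: 0.0684
15.95 [ 0.4286 -0.3181  0.1797] [ 9.000e-04  2.467e-01  9.691e-01 -2.000e-04] w 0.0681 [0.4 0.6 0.1]
```

View pics/w16.png

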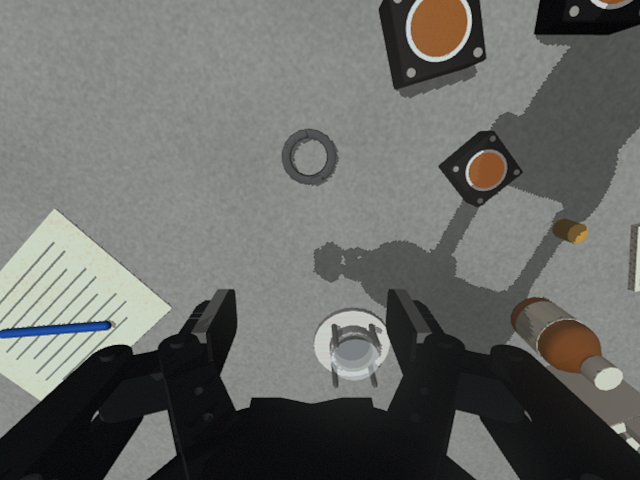

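Run:
```python
from circ import *
d=load("w16"); c=ray(d,309.5,156,.012); print(c); circ("w16",c,.012,50,save="pics/c16.png"); circ("scene0",c,.012,50);circ("side0",c,.012,50)
```

```text
[ 0.37752908 -0.29156946  0.012     ]
w16 centre 0.3774 -0.2929 dia mm 49.1
scene0 centre 0.3894 -0.2878 dia mm 49.1
none
```

View pics/c16.png

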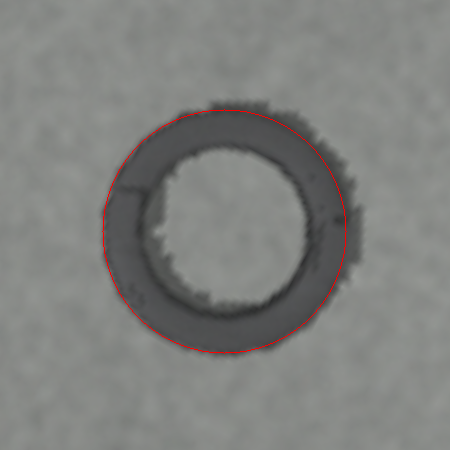

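```bash
python3 -m creep '{"slide":[[-0.2,0.1,0],[-0.335,0.16,-0.2],[-0.335,0.16,-0.5],[-0.335,0.16,-0.8],[-0.335,0.16,-0.913],[-0.335,0.16,-0.913],[-0.335,0.16,-0.913]],"twist":[[0,0,0],[0,0,0],[0,0,0],[0,0,0],[0,0,0],[0,0,0],[0,0,0]],"fingers":[0.6,0.6,0.6,0.6,0.6,0.6,0.6]}';  python3 -m creep '{"slide":[[0,0,-0.15],[0,0,-0.26],[0,0,-0.26],[0,0,-0.26],[0,0,-0.26],[0,0,-0.26],[0,0,-0.26],[0,0,-0.26]],"twist":[[0,0,0],[0,0,0],[0,0,0],[0,0,0],[0,0,0],[0,0,0],[0,0,0],[0,0,0]],"fingers":[0.6,0.6,0.6,-0.2,-0.2,-0.2,-0.2,-0.2]}'; python3 w.py w17
```

```text
clock: 16.65
position: [0.3788, -0.2944, 0.0424]
ee_rot: [0.0, 0.246, 0.969, -0.0]
contact_force: [0.6, -0.1, 0.4]
width: 0.0683
clock: 17.45
position: [0.3788, -0.2948, 0.0052]
ee_rot: [0.002, 0.247, 0.969, -0.001]
contact_force: [-0.3, 0.4, 7.2]
width: 0.0472
17.5 [ 0.3788 -0.2948  0.0052] [ 0.0018  0.2466  0.9691 -0.001 ] w 0.0469 [0.4 1.3 7. ]
```

View pics/w17.png

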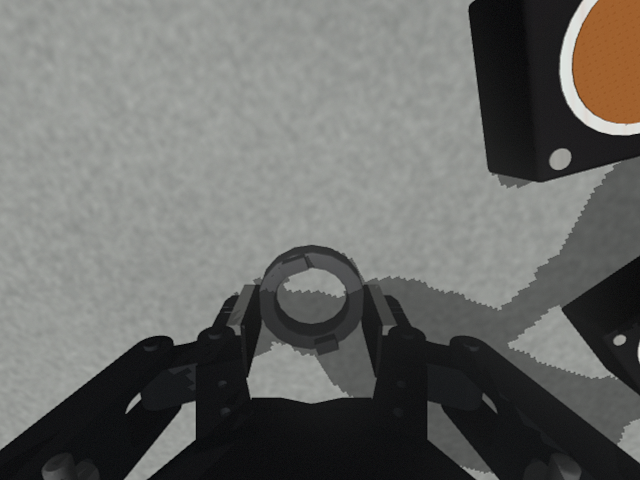

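```bash
python3 -m creep '{"slide":[[0,0,0.1],[0,0,0.3],[0,0,0.6],[0,0,0.9],[0.3,0,0.93],[0.6,0,0.93],[0.9,0,0.93],[0.9,0,0.93]],"twist":[[0,0,0],[0,0,0],[0,0,0],[0,0,0],[0,0,0],[0,0,0],[0,0,0],[0,0,0]],"fingers":[-0.2,-0.2,-0.2,-0.2,-0.2,-0.2,-0.2,-0.2]}'; python3 -m creep '{"slide":[[0.3,-0.1,0],[0.44,-0.1,0],[0.44,-0.1,0],[0.44,-0.1,0]],"twist":[[0,0,0],[0,0,0],[0,0,0],[0,0,0]],"fingers":[-0.2,-0.2,-0.2,-0.2]}'; python3 w.py w18; python3 held.py w18
```

```text
clock: 18.3
position: [0.5186, -0.2945, 0.1439]
ee_rot: [0.004, 0.245, 0.969, -0.001]
contact_force: [0.2, 0.1, -0.2]
width: 0.0473
clock: 18.7
position: [0.5776, -0.3084, 0.1428]
ee_rot: [-0.001, 0.246, 0.969, 0.0]
contact_force: [-0.2, 0.6, -0.3]
width: 0.0471
18.75 [ 0.5771 -0.3083  0.1429] [-8.000e-04  2.465e-01  9.691e-01  1.000e-04] w 0.0468 [ 0.2 -0.6 -0.9]
5649 [[-0.0218, -0.0218, -0.0135], [-0.021, -0.0214, -0.0131], [-0.0185, -0.0194, -0.0124], [0.0016, 0.0003, -0.0076], [0.0252, 0.0198, 0.0006], [0.0262, 0.0215, 0.0024], [0.0265, 0.0219, 0.0034]]
x along mid -0.023 0.0269
```

View pics/w18.png

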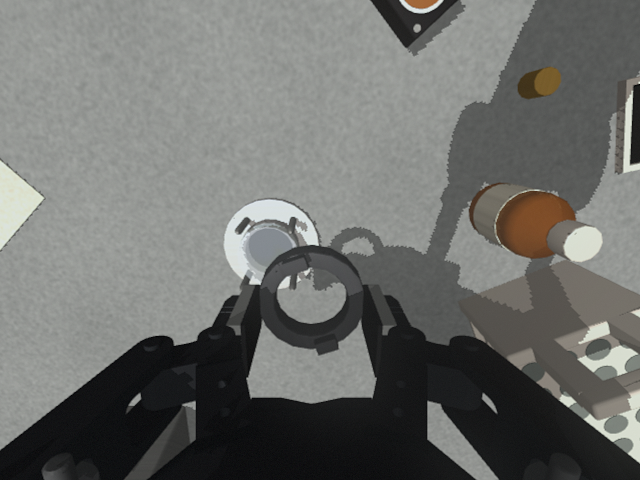

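```bash
python3 -m creep '{"slide":[[0,-0.2,0],[0,-0.268,0],[0,-0.268,-0.2],[0,-0.268,-0.4],[0,-0.268,-0.517],[0,-0.268,-0.517],[0,-0.268,-0.517]],"twist":[[0,0,0],[0,0,0],[0,0,0],[0,0,0],[0,0,0],[0,0,0],[0,0,0]],"fingers":[-0.2,-0.2,-0.2,-0.2,-0.2,-0.2,-0.2]}';  python3 -m creep '{"slide":[[0,0,-0.06],[0,0,-0.11],[0,0,-0.14],[0,0,-0.153],[0,0,-0.153],[0,0,-0.153]],"twist":[[0,0,0],[0,0,0],[0,0,0],[0,0,0],[0,0,0],[0,0,0]],"fingers":[-0.2,-0.2,-0.2,-0.2,-0.2,-0.2]}'; python3 w.py w19
```

```text
clock: 19.45
position: [0.5781, -0.3489, 0.0658]
ee_rot: [-0.0, 0.247, 0.969, 0.0]
contact_force: [1.2, -1.0, -1.0]
width: 0.047
clock: 20.05
position: [0.5787, -0.3489, 0.0424]
ee_rot: [0.0, 0.247, 0.969, 0.0]
contact_force: [0.8, 0.8, 0.1]
width: 0.0474
20.1 [ 0.5788 -0.349   0.0426] [ 3.000e-04  2.465e-01  9.691e-01 -1.000e-04] w 0.0465 [ 0.1  0.4 -1.2]
```

View pics/w19.png

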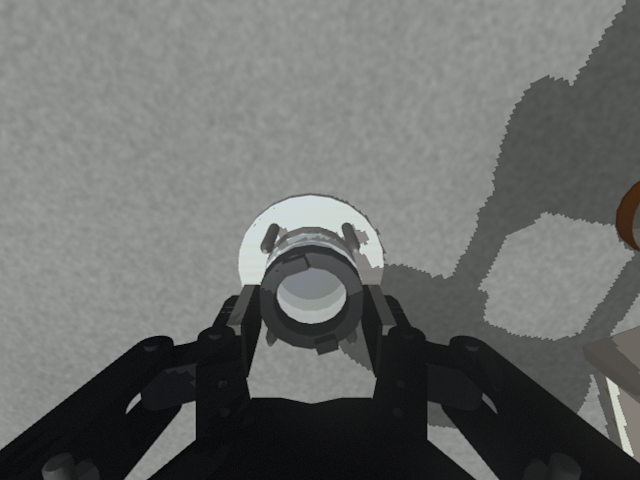

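Ring sits between the pins; lower about 2 mm and release.

```bash
python3 -m creep '{"slide":[[0,0,-0.01],[0,0,-0.015],[0,0,-0.015],[0,0,-0.015],[0,0,-0.015],[0,0,-0.015],[0,0,-0.015],[0,0,0.1],[0,0,0.3],[0,0,0.6],[0,0,0.9],[0,0,0.9]],"twist":[[0,0,0],[0,0,0],[0,0,0],[0,0,0],[0,0,0],[0,0,0],[0,0,0],[0,0,0],[0,0,0],[0,0,0],[0,0,0],[0,0,0]],"fingers":[-0.2,-0.2,-0.2,0.6,0.6,0.6,0.6,0.6,0.6,0.6,0.6,0.6]}'; python3 -m creep '{"slide":[[0.2,-0.1,0.1],[0.35,-0.18,0.1],[0.35,-0.18,0.1],[0.35,-0.18,0.1]],"twist":[[0,0,0],[0,0,0],[0,0,0],[0,0,0]],"fingers":[0.6,0.6,0.6,0.6]}'; python3 w.py w20;  python3 - <<'E'
from circ import *
d=load("w20"); P=cloud(d); c=np.array([.5765,-.3477]); r=np.hypot(P[...,0]-c[0],P[...,1]-c[1])
m=(r<.024)&(r>.0185); q=P[m]; print(len(q),np.nanmean(q,0).round(4),np.nanpercentile(q[:,2],[5,50,95]).round(4))
A=np.c_[q[:,:2]-c,np.ones(len(q))]; print(np.linalg.lstsq(A,q[:,2],rcond=None)[0])
circ("w20",c,.046,50,save="pics/c20.png")
E
```

```text
clock: 21.3
position: [0.582, -0.3514, 0.1854]
ee_rot: [0.007, 0.247, 0.969, -0.003]
contact_force: [0.2, -0.1, 0.9]
width: 0.0684
clock: 21.7
position: [0.6306, -0.3756, 0.191]
ee_rot: [-0.001, 0.247, 0.969, 0.0]
contact_force: [-0.2, -0.3, -0.0]
width: 0.0683
21.75 [ 0.6301 -0.3753  0.1912] [-1.300e-03  2.466e-01  9.691e-01  5.000e-04] w 0.068 [-0.5  0.2 -0.1]
1066 [ 0.5762 -0.3473  0.0478] [0.046  0.0473 0.052 ]
[0.00556276 0.00233189 0.0478091 ]
w20 centre 0.577 -0.3479 dia mm 49.8
w20 centre 0.5847 -0.3389 dia mm 49.1
w20 centre 0.5812 -0.3562 dia mm 51.8
```

View pics/c20.png

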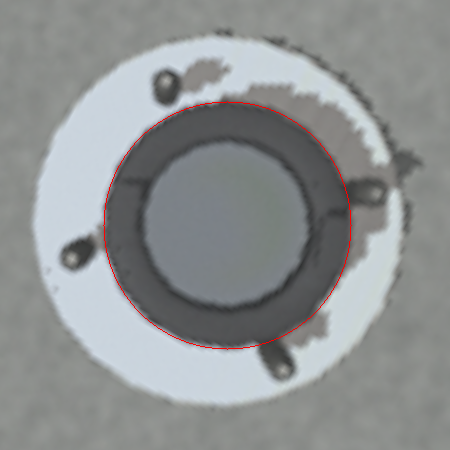

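```bash
python3 -m creep '{"slide":[[-0.3,0.3,0],[-0.5,0.55,0],[-0.8,0.9,0],[-0.8,0.9,0]],"twist":[[0,0,0],[0,0,0],[0,0,0],[0,0,0]],"fingers":[0.7,0.7,0.7,0.7]}'; python3 -m creep '{"slide":[[-0.02,0.3,0],[-0.02,0.36,0],[-0.02,0.36,0],[-0.02,0.36,0]],"twist":[[0,0,0],[0,0,0],[0,0,0],[0,0,0]],"fingers":[0.7,0.7,0.7,0.7]}'; python3 w.py w21
cat > boxf.py <<'E'
from h import *
# fit rectangle to depth points of an object's top between heights
def box(n,c,rad,z0,z1):
    P=cloud(load(n)); m=(P[...,2]>z0)&(P[...,2]<z1)&(np.hypot(P[...,0]-c[0],P[...,1]-c[1])<rad)
    k,l,st,ce=cv2.connectedComponentsWithStats(m.astype(np.uint8)); i=1+np.argmax(st[1:,4]); q=P[l==i]
    r=cv2.minAreaRect((q[:,:2]*1000).astype(np.float32)); print(n,len(q),"centre",np.round(r[0],1),"size",np.round(r[1],1),"ang",round(r[2],1),"z",np.median(q[:,2]).round(4))
E
python3 - <<'E'
from boxf import *
for n in("w21","w16","w9","scene0","side0"): box(n,(.463,-.163),.045,.020,.032)
E
```

```text
clock: 22.15
position: [0.5068, -0.2373, 0.1919]
ee_rot: [-0.002, 0.246, 0.969, 0.001]
contact_force: [-0.7, 0.1, 1.4]
width: 0.0726
clock: 22.55
position: [0.5081, -0.1875, 0.1925]
ee_rot: [0.0, 0.246, 0.969, -0.001]
contact_force: [0.1, -0.0, -0.6]
width: 0.0725
22.6 [ 0.5083 -0.188   0.1923] [ 3.000e-04  2.467e-01  9.691e-01 -4.000e-04] w 0.0725 [ 0.1  0.9 -0.1]
w21 2827 centre [ 461.8 -160.9] size [48.  48.1] ang 13.5 z 0.0275
w16 3210 centre [ 461.5 -161.2] size [48.8 48.4] ang 13.7 z 0.0276
w9 2972 centre [ 461.7 -160.7] size [48.1 48.6] ang 13.6 z 0.0274
scene0 479 centre [ 464.1 -162.1] size [51.  49.5] ang 15.4 z 0.0257
side0 455 centre [ 464.3 -162.8] size [50.5 50.3] ang 12.5 z 0.0276
```

View pics/w21.png

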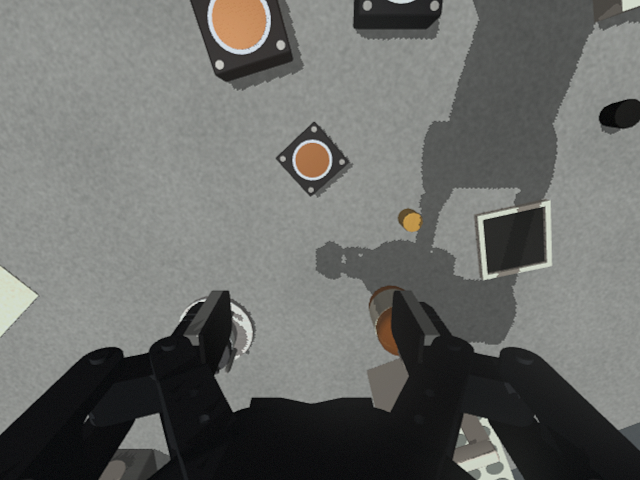

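```bash
cat > tray.py <<'E'
from h import *
def tray(n,c,half,save=None):
    ppm=4; r=rect(load(n),c,.008,half,ppm); g=cv2.cvtColor(r,cv2.COLOR_BGR2GRAY)
    k,l,st,ce=cv2.connectedComponentsWithStats((g<60).astype(np.uint8))
    i=1+np.argmin(np.hypot(*(ce[1:]-half*1000*ppm).T)+ (st[1:,4]<2000)*1e4)
    p=np.argwhere(l==i)[:,::-1].astype(np.float32); R=cv2.minAreaRect(p)
    print(n,"recess centre",round(c[0]-half+R[0][0]/ppm/1000,4),round(c[1]+half-R[0][1]/ppm/1000,4),np.round(np.array(R[1])/ppm,1),"img ang",round(R[2],1))
    if save: cv2.drawContours(r,[cv2.boxPoints(R).astype(int)],0,(0,0,255),1); cv2.imwrite(save,cv2.resize(r,(450,450)))
E
python3 - <<'E'
from tray import *
for n in("w21","w9","scene0","side0"): tray(n,(.638,-.018),.05,f"pics/t_{n}.png")
for n in("scene0","side0"): tray(n,(.6,.325),.075)
cv2.imwrite("pics/t.png",np.hstack([cv2.imread(f"pics/t_{n}.png") for n in("w21","scene0")])[:, :800])
E
```

```text
w21 recess centre 0.6348 -0.0164 [60.1 59.5] img ang 15.4
w9 recess centre 0.6509 -0.0215 [93.9 61.9] img ang 16.0
scene0 recess centre 0.6365 -0.018 [57.5 58.2] img ang 15.5
side0 recess centre 0.6378 -0.0177 [56.4 54.9] img ang 15.1
scene0 recess centre 0.5975 0.3243 [102.9  39.5] img ang 72.7
side0 recess centre 0.5989 0.3255 [98.4 36. ] img ang 72.6
```

View pics/t.png

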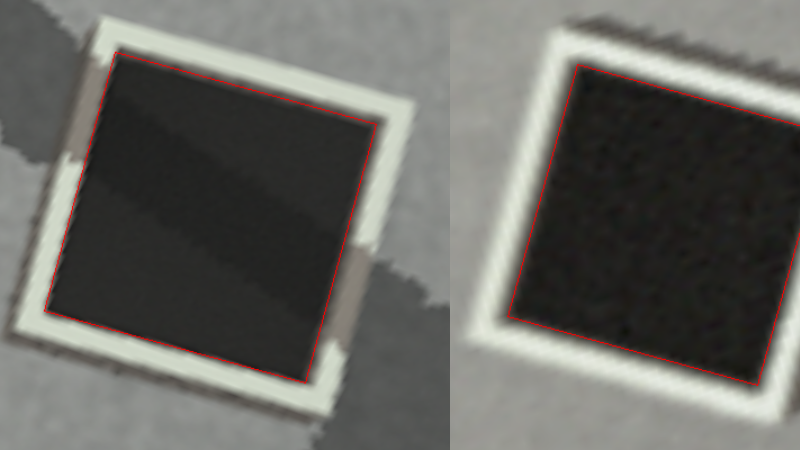

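```bash
python3 -m creep '{"slide":[[-0.1,0.06,0],[-0.2,0.12,0],[-0.305,0.171,0],[-0.305,0.171,-0.2],[-0.305,0.171,-0.5],[-0.305,0.171,-0.8],[-0.305,0.171,-0.9],[-0.305,0.171,-0.9],[-0.305,0.171,-0.9]],"twist":[[0,0,0.02],[0,0,0.04],[0,0,0.06],[0,0,0.08],[0,0,0.1],[0,0,0.117],[0,0,0.117],[0,0,0.117],[0,0,0.117]],"fingers":[0.8,0.8,0.8,0.8,0.8,0.8,0.8,0.8,0.8]}'; python3 w.py w22
```

```text
clock: 23.5
position: [0.463, -0.1625, 0.0574]
ee_rot: [0.0, -0.118, 0.993, -0.0]
contact_force: [-0.6, -0.5, 0.2]
width: 0.0767
23.55 [ 0.4635 -0.1626  0.0581] [ 9.000e-04 -1.176e-01  9.931e-01 -6.000e-04] w 0.0766 [0.1 0.7 0.1]
```

View pics/w22.png

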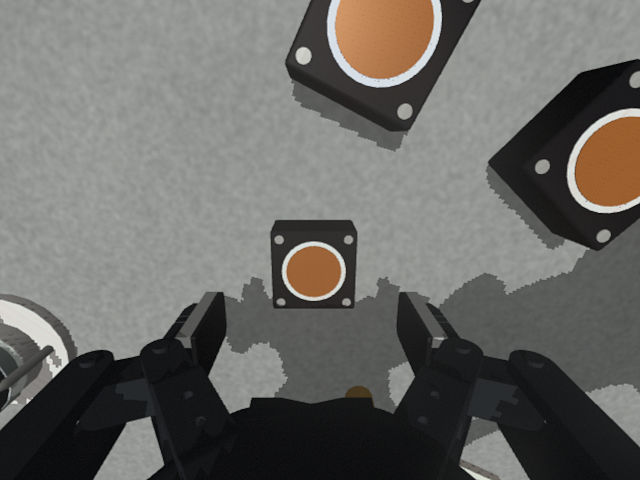

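```bash
python3 -m creep '{"slide":[[0,0,-0.15],[0,0,-0.32],[0,0,-0.32],[0,0,-0.32],[0,0,-0.32],[0,0,-0.32],[0,0,-0.32],[0,0,-0.32],[0,0,-0.32]],"twist":[[0,0,0],[0,0,0],[0,0,0],[0,0,0],[0,0,0],[0,0,0],[0,0,0],[0,0,0],[0,0,0]],"fingers":[0.8,0.8,0.8,-0.3,-0.3,-0.3,-0.3,-0.3,-0.3]}' 50; python3 w.py w23
```

```text
clock: 24.45
position: [0.4638, -0.1621, 0.0112]
ee_rot: [0.002, -0.118, 0.993, -0.001]
contact_force: [-0.4, -0.1, 6.2]
width: 0.0462
24.5 [ 0.4638 -0.1621  0.0112] [ 0.0018 -0.1182  0.993  -0.0012] w 0.0469 [ 0.1 -0.   5.7]
```

View pics/w23.png

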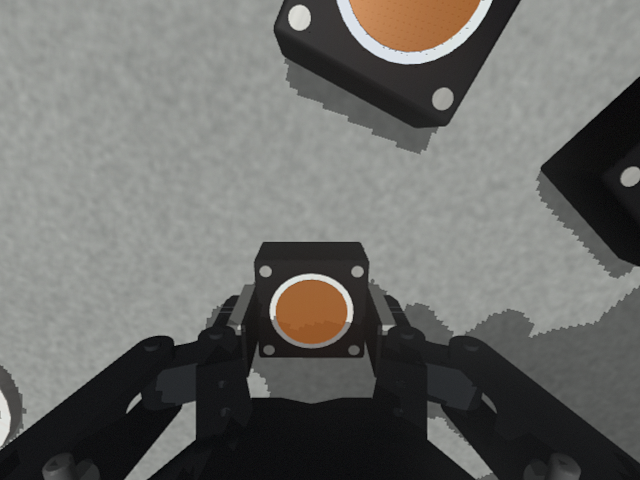

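```bash
python3 -m creep '{"slide":[[0,0,0.1],[0,0,0.3],[0,0,0.6],[0,0,0.9],[0.3,0.3,0.93],[0.6,0.6,0.93],[0.9,0.9,0.93],[0.9,0.9,0.93]],"twist":[[0,0,0],[0,0,0],[0,0,0],[0,0,0],[0,0,-0.02],[0,0,-0.04],[0,0,-0.06],[0,0,-0.0806]],"fingers":[-0.3,-0.3,-0.3,-0.3,-0.3,-0.3,-0.3,-0.3]}'; python3 -m creep '{"slide":[[0.26,0.05,0],[0.4,0.05,0],[0.4,0.05,0],[0.4,0.05,0]],"twist":[[0,0,0],[0,0,0],[0,0,0],[0,0,0]],"fingers":[-0.3,-0.3,-0.3,-0.3]}'; python3 w.py w24
python3 - <<'E'
from tray import *
tray("w24",(.636,-.017),.05)
E
```

```text
clock: 25.3
position: [0.599, -0.0243, 0.15]
ee_rot: [0.001, 0.137, 0.991, 0.0]
contact_force: [0.4, -0.1, -1.4]
width: 0.0467
clock: 25.7
position: [0.6565, -0.0186, 0.1487]
ee_rot: [-0.001, 0.134, 0.991, -0.0]
contact_force: [-0.6, -0.2, -1.5]
width: 0.0466
25.75 [ 0.6559 -0.0188  0.1488] [-9.000e-04  1.344e-01  9.909e-01 -0.000e+00] w 0.0466 [ 0.6 -0.2 -1. ]
w24 recess centre 0.6346 -0.0165 [59.8 60.7] img ang 15.5
```

View pics/w24.png

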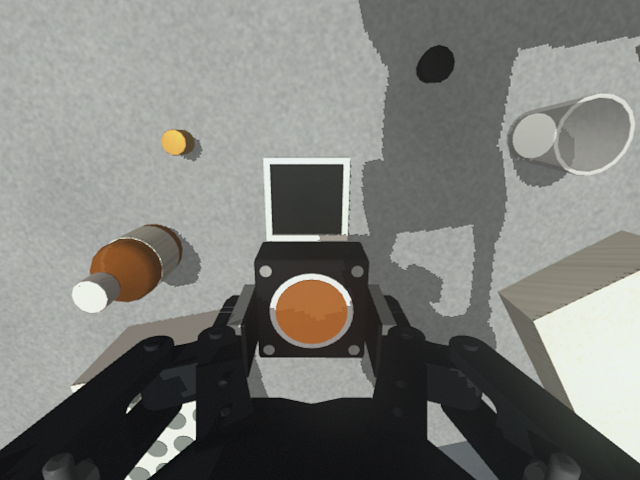

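```bash
python3 -m creep '{"slide":[[-0.135,0.01,0],[-0.135,0.01,-0.2],[-0.135,0.01,-0.45],[-0.135,0.01,-0.6],[-0.135,0.01,-0.72],[-0.135,0.01,-0.8],[-0.135,0.01,-0.8],[-0.135,0.01,-0.8]],"twist":[[0,0,0],[0,0,0],[0,0,0],[0,0,0],[0,0,0],[0,0,0],[0,0,0],[0,0,0]],"fingers":[-0.3,-0.3,-0.3,-0.3,-0.3,-0.3,-0.3,-0.3]}'; python3 w.py w25
```

```text
clock: 26.55
position: [0.6371, -0.0175, 0.0297]
ee_rot: [0.0, 0.135, 0.991, 0.0]
contact_force: [0.8, -0.2, -0.6]
width: 0.0468
26.6 [ 0.6376 -0.0175  0.0301] [0.001  0.1345 0.9909 0.    ] w 0.0468 [ 0.7  0.2 -1.2]
```

View pics/w25.png

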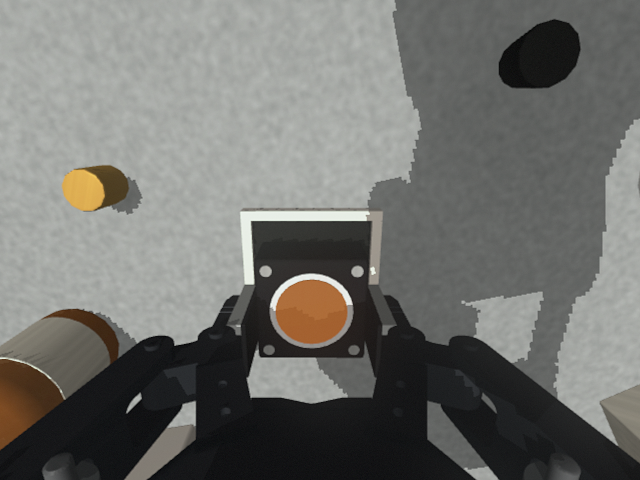

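```bash
python3 -m creep '{"slide":[[0,0,-0.03],[0,0,-0.06],[0,0,-0.085],[0,0,-0.09],[0,0,-0.09],[0,0,-0.09],[0,0,-0.09],[0,0,-0.09],[0,0,0],[0,0,0.3],[0,0,0.6],[0,0,0.85],[0,0,0.85]],"twist":[[0,0,0],[0,0,0],[0,0,0],[0,0,0],[0,0,0],[0,0,0],[0,0,0],[0,0,0],[0,0,0],[0,0,0],[0,0,0],[0,0,0],[0,0,0]],"fingers":[-0.3,-0.3,-0.3,-0.3,0.7,0.7,0.7,0.7,0.7,0.7,0.7,0.7,0.7]}'; python3 -m creep '{"slide":[[0.3,-0.05,0],[0.4,-0.1,0],[0.4,-0.1,0],[0.4,-0.1,0]],"twist":[[0,0,0],[0,0,0],[0,0,0],[0,0,0]],"fingers":[0.7,0.7,0.7,0.7]}'; python3 w.py w26
python3 - <<'E'
from boxf import *
box("w26",(.635,-.0166),.045,.022,.036)
E
```

```text
clock: 27.9
position: [0.6411, -0.0177, 0.1643]
ee_rot: [0.007, 0.134, 0.991, 0.0]
contact_force: [1.2, 0.8, -0.1]
width: 0.0727
clock: 28.3
position: [0.6961, -0.0321, 0.1558]
ee_rot: [-0.001, 0.135, 0.991, 0.0]
contact_force: [-0.1, -0.8, -0.1]
width: 0.0729
28.35 [ 0.6958 -0.0319  0.1559] [-1.100e-03  1.344e-01  9.909e-01  2.000e-04] w 0.0726 [ 0.  -0.1  0.4]
w26 3819 centre [635.3 -16. ] size [48.1 47.4] ang 74.5 z 0.0315
```

View pics/w26.png

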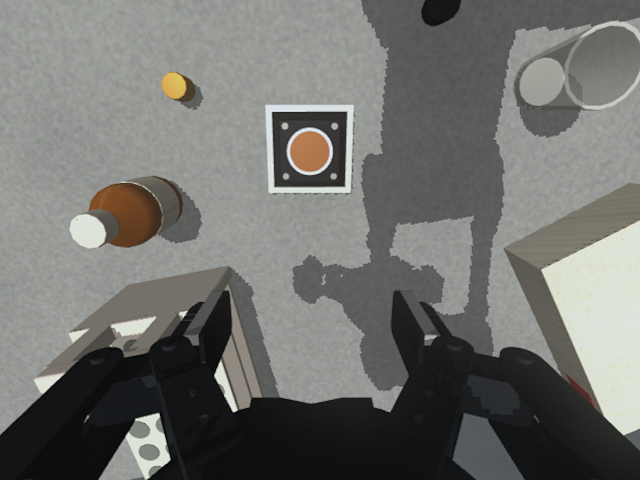

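```bash
python3 -c "
from rig import telemetry
print(telemetry.get_state()['qpos'].round(2))"
python3 - <<'E'
from boxf import *
for n in("w9","scene0","side0"): box(n,(.471,.153),.06,.022,.036)
E
```

```text
[-0.15  0.5   1.33  0.    1.31 -1.45]
w9 3422 centre [471.6 159.3] size [92.1 30.1] ang 79.3 z 0.029
scene0 594 centre [473.5 157.6] size [90.2 34.5] ang 79.9 z 0.027
side0 329 centre [474.3 156.9] size [97.4 31.4] ang 79.8 z 0.0289
```

```bash
python3 -m creep '{"slide":[[-0.2,0.1,0],[-0.4,0.2,0],[-0.6,0.3,0],[-0.8,0.4,0],[-0.9,0.5,0],[-0.9,0.5,0],[-0.9,0.5,0]],"twist":[[0,0,-0.02],[0,0,-0.04],[0,0,-0.06],[0,0,-0.08],[0,0,-0.1],[0,0,-0.12],[0,0,-0.14]],"fingers":[0.4,0.4,0.4,0.4,0.4,0.4,0.4]}'; python3 -m creep '{"slide":[[-0.2,0.1,0],[-0.4,0.2,0],[-0.67,0.4,0],[-0.67,0.4,0],[-0.67,0.4,0],[-0.67,0.4,0],[-0.67,0.4,0]],"twist":[[0,0,-0.02],[0,0,-0.04],[0,0,-0.06],[0,0,-0.08],[0,0,-0.0965],[0,0,-0.0965],[0,0,-0.0965]],"fingers":[0.4,0.4,0.4,0.4,0.4,0.4,0.4]}'; python3 w.py w27
python3 - <<'E'
from boxf import *
box("w27",(.471,.157),.07,.022,.036)
E
```

```text
clock: 29.05
position: [0.5599, 0.0438, 0.1569]
ee_rot: [-0.0, 0.545, 0.838, -0.0]
contact_force: [1.0, 0.6, 1.1]
width: 0.0597
clock: 29.75
position: [0.4607, 0.1029, 0.1565]
ee_rot: [-0.0, 0.769, 0.64, -0.0]
contact_force: [0.0, -0.2, 0.2]
width: 0.0598
29.8 [0.4611 0.1027 0.1565] [0.     0.7688 0.6395 0.    ] w 0.0597 [ 0.4 -0.3 -0.2]
w27 3256 centre [471.3 158.7] size [89.5 30. ] ang 79.4 z 0.0291
```

View pics/w27.png

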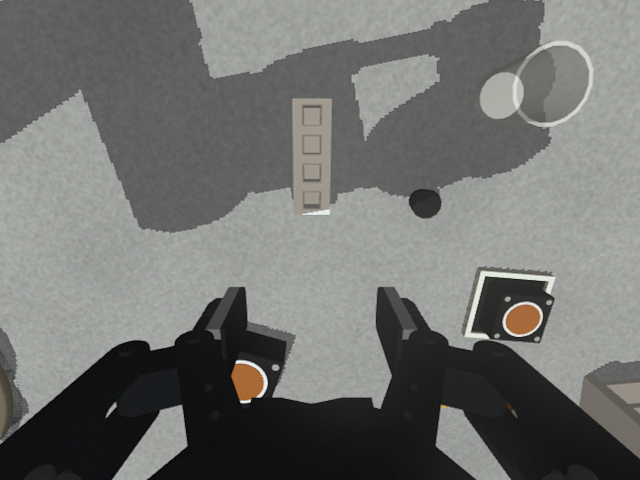

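```bash
python3 -m creep '{"slide":[[0.03,0.2,0],[0.067,0.37,0],[0.067,0.37,-0.2],[0.067,0.37,-0.45],[0.067,0.37,-0.7],[0.067,0.37,-0.7],[0.067,0.37,-0.7]],"twist":[[0,0,0],[0,0,0],[0,0,0],[0,0,0],[0,0,0],[0,0,0],[0,0,0]],"fingers":[0.5,0.5,0.5,0.5,0.5,0.5,0.5]}'; python3 w.py w28; python3 -m creep '{"slide":[[0,0,-0.15],[0,0,-0.273],[0,0,-0.273],[0,0,-0.273],[0,0,-0.273],[0,0,-0.273],[0,0,-0.273],[0,0,-0.273],[0,0,-0.273]],"twist":[[0,0,0],[0,0,0],[0,0,0],[0,0,0],[0,0,0],[0,0,0],[0,0,0],[0,0,0],[0,0,0]],"fingers":[0.5,0.5,0.5,-0.6,-0.6,-0.6,-0.6,-0.6,-0.6]}' 50; python3 w.py w29
```

```text
clock: 30.5
position: [0.4715, 0.1581, 0.0513]
ee_rot: [-0.0, 0.769, 0.639, -0.001]
contact_force: [0.3, -0.3, -0.5]
width: 0.064
30.55 [0.4727 0.1583 0.0524] [4.000e-04 7.693e-01 6.389e-01 8.000e-04] w 0.0638 [ 0.6 -0.8  0.2]
clock: 31.45
position: [0.4731, 0.1585, 0.0122]
ee_rot: [0.001, 0.769, 0.639, 0.002]
contact_force: [-0.4, -0.2, 6.4]
width: 0.0288
31.5 [0.4731 0.1585 0.0122] [0.001  0.7693 0.6389 0.0017] w 0.0287 [-0.5 -0.   7.2]
```

View pics/w29.png

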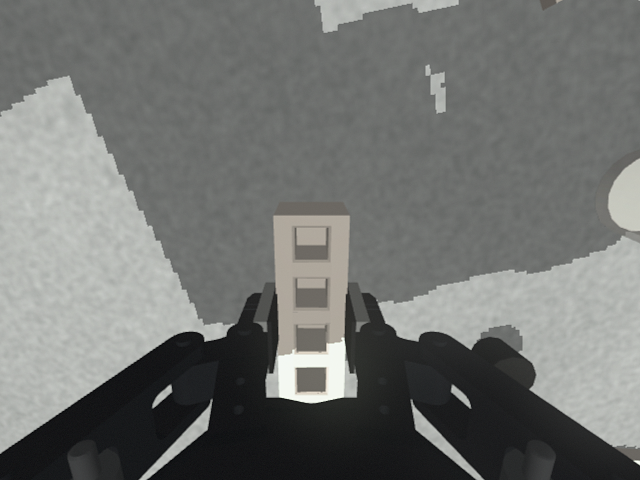

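```bash
python3 -m creep '{"slide":[[0,0,0.1],[0,0,0.3],[0,0,0.6],[0,0,0.9],[0.3,0.2,1],[0.6,0.4,1],[0.9,0.65,1],[0.965,0.71,1],[0.965,0.71,1],[0.965,0.71,1]],"twist":[[0,0,0],[0,0,0],[0,0,0],[0,0,0],[0,0,0.02],[0,0,0.04],[0,0,0.06],[0,0,0.077],[0,0,0.077],[0,0,0.077]],"fingers":[-0.6,-0.6,-0.6,-0.6,-0.6,-0.6,-0.6,-0.6,-0.6,-0.6]}'; python3 w.py w30
python3 - <<'E'
from tray import *
tray("w30",(.598,.325),.075,"pics/t30.png")
E
```

```text
clock: 32.5
position: [0.616, 0.2648, 0.1601]
ee_rot: [-0.0, 0.594, 0.805, -0.001]
contact_force: [0.5, -0.3, -1.2]
width: 0.0283
32.55 [0.6153 0.2643 0.1603] [-4.000e-04  5.941e-01  8.044e-01 -8.000e-04] w 0.0289 [-0.1  0.3 -0.7]
w30 recess centre 0.5947 0.3292 [98.4 42.9] img ang 72.6
```

View pics/w30.png

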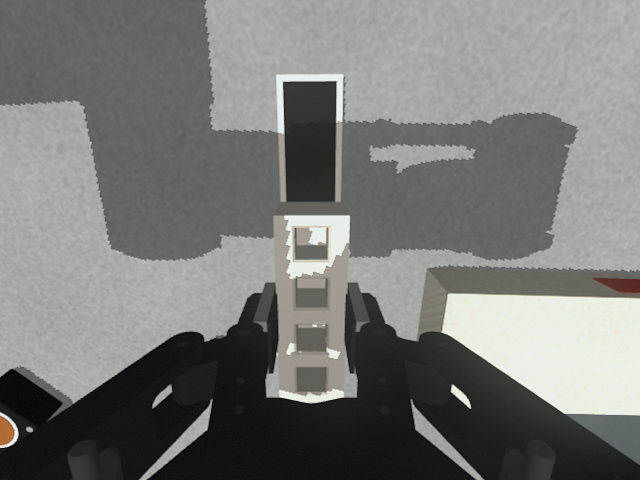

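View pics/t30.png

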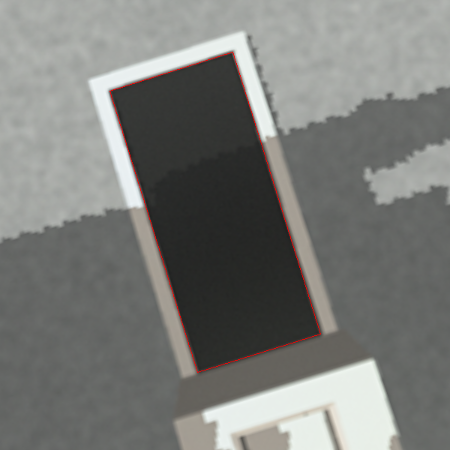

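```bash
python3 -m creep '{"slide":[[-0.06,0.2,0],[-0.13,0.4,0],[-0.132,0.403,-0.2],[-0.132,0.403,-0.45],[-0.132,0.403,-0.65],[-0.132,0.403,-0.8],[-0.132,0.403,-0.85],[-0.132,0.403,-0.85]],"twist":[[0,0,0],[0,0,0],[0,0,0],[0,0,0],[0,0,0],[0,0,0],[0,0,0],[0,0,0]],"fingers":[-0.6,-0.6,-0.6,-0.6,-0.6,-0.6,-0.6,-0.6]}'; python3 w.py w31
```

```text
clock: 33.35
position: [0.5953, 0.3242, 0.0324]
ee_rot: [-0.001, 0.594, 0.804, -0.001]
contact_force: [0.4, -0.4, -0.5]
width: 0.0289
33.4 [0.5964 0.3247 0.0337] [2.000e-04 5.941e-01 8.044e-01 1.000e-04] w 0.0284 [-0.2  0.4 -0.2]
```

View pics/w31.png

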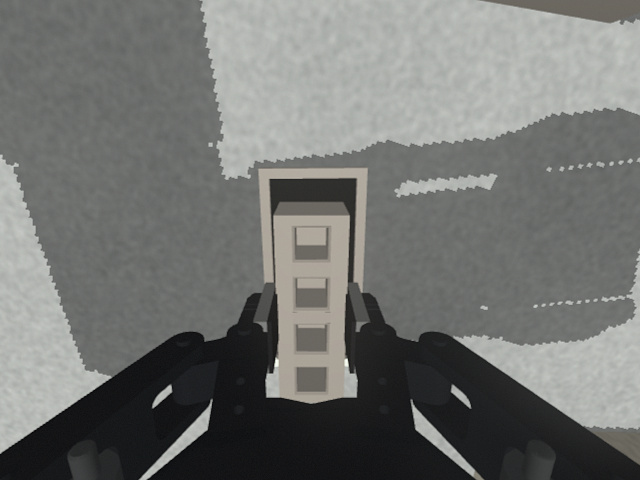

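```bash
python3 -m creep '{"slide":[[0,0,-0.04],[0,0,-0.08],[0,0,-0.095],[0,0,-0.1],[0,0,-0.1],[0,0,-0.1],[0,0,-0.1],[0,0,-0.1],[0,0,-0.1],[0,0,0],[0,0,0.3],[0,0,0.6],[0,0,0.85],[0,0,0.85]],"twist":[[0,0,0],[0,0,0],[0,0,0],[0,0,0],[0,0,0],[0,0,0],[0,0,0],[0,0,0],[0,0,0],[0,0,0],[0,0,0],[0,0,0],[0,0,0],[0,0,0]],"fingers":[-0.6,-0.6,-0.6,-0.6,-0.6,0.4,0.4,0.4,0.4,0.4,0.4,0.4,0.4,0.4]}'; python3 -m creep '{"slide":[[0.1,-0.3,0.1],[0.15,-0.45,0.2],[0.15,-0.45,0.2],[0.15,-0.45,0.2]],"twist":[[0,0,0],[0,0,0],[0,0,0],[0,0,0]],"fingers":[0.4,0.4,0.4,0.4]}'; python3 w.py w32
python3 - <<'E'
from boxf import *; from tray import *
box("w32",(.596,.3255),.07,.022,.037)
from rig import optics
for n in("scene","side"):
    d=optics.get_image(n); cv2.imwrite(f"pics/{n}1.png",d["img"]); np.savez(f"{n}1.npz",**d)
E
```

```text
clock: 34.8
position: [0.6003, 0.3269, 0.169]
ee_rot: [0.004, 0.594, 0.805, 0.006]
contact_force: [0.0, 1.4, -0.1]
width: 0.0598
clock: 35.2
position: [0.6189, 0.2576, 0.1907]
ee_rot: [-0.0, 0.594, 0.804, 0.0]
contact_force: [0.2, 0.2, -0.5]
width: 0.0599
35.25 [0.6183 0.2581 0.19  ] [-7.000e-04  5.940e-01  8.045e-01 -1.000e-04] w 0.0598 [-0.7  0.   0.1]
w32 2779 centre [596.8 325.6] size [30.1 89.6] ang 17.1 z 0.0332
```

View pics/w32.png

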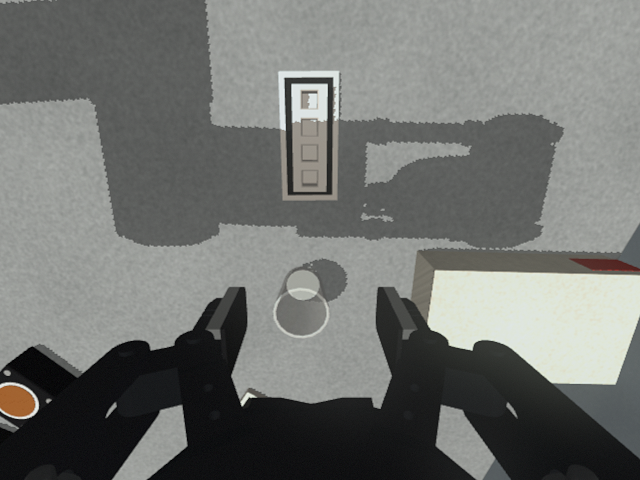

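View pics/scene1.png

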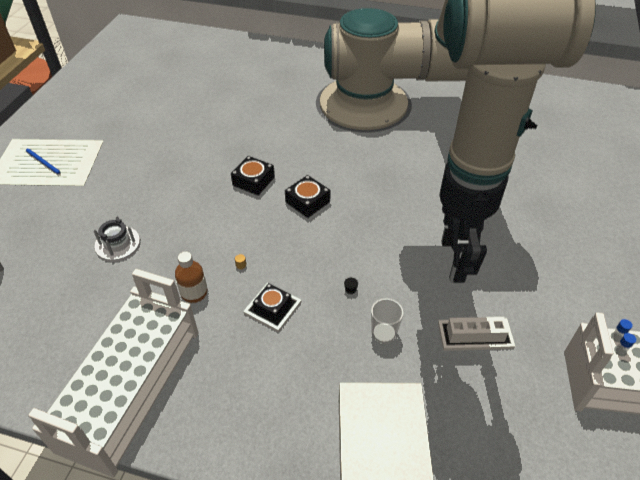

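```bash
python3 -c "
from rig import order
print(order.sign_off())"
```

```text
the job is handed in; nothing more can be done
None
```

I stacked the spacer, lens blank and retaining ring in the lens cell. The 48 mm filter mount is in the square tray and the cuvette carrier is in the long tray. Everything was released with the arm clear, and I handed the job in at about 35 s of the 115 s allowed.

| Item | Distance from centre | Height and tilt |
|---|---|---|
| Spacer | about 1 mm from the cell axis | top at 22.4 mm (22 expected); tilt not measured |
| Lens blank | about 1 mm, from the depth points only; the circle fit missed it | edge at about 34 mm (34 expected); slope about 0.005 |
| Retaining ring | about 1 mm | top at about 47 mm (46 expected); slope about 0.006 |
| Filter mount | about 1 mm from the tray centre | top at 31.5 mm (30 expected); tilt not measured |
| Carrier | about 1 mm from the tray centre | top at 33.2 mm (32 expected); tilt not measured |

- **Height readings:** the wrist camera's depth reads 1 to 1.5 mm high on most tops, including parts measured on the bare bench. The parts are most likely at their true heights.
- **Long tray:** part of the tray was hidden when I measured it. Its centre comes from the visible end and the given size, and the fixed cameras agreed to about 2–3 mm.
- **Fixed cameras:** they differed from the wrist camera by 1 to 3 mm, so I relied mainly on the wrist camera. One scene-camera circle fit on the retaining ring was 13 mm off, and I ignored it.
- **Bottle and beaker:** in the last scene picture both stand where they started. I compared them by eye and did not measure them.

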